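Unload the die buttons from the rotary magazine and set them out by their guide pillars

TASK

Turn the rotary magazine to bring each loaded nest to the gate, push its die button out onto the bench with the spring ejector slide (do not pull buttons out of the magazine with the fingers), and set every die button down upright on the bench directly in front of the guide pillar of its own colour, on the robot's side, centre 65 mm from the pillar's centre. When all buttons are out, turn the magazine back so that its yellow blanking plate closes the gate, and leave the oil bottle, the white jar and the hex key where they are.

Things in the scene. Friction and masses are not known exactly. Their poses are not given: they have to be found in the camera images.
- magazine: round blue rotary magazine, fixed to the bench (each start elsewhere and turned): base with a blue fence (radius 110 to 115, 26 high) that has one gap, the gate, 80 wide between two white posts. Origin: on the bench, on the carousel's axis; its x axis points out through the middle of the gate, z up. Beyond the gate is bare bench
- carousel (a joint): angle (rad) of the aluminium turntable in the magazine (radius 104, top 8 above the bench), counter-clockwise from above, limits -2.75 to 2.75; sprung detents every 1.257 rad (72 deg) draw it in over about 0.05 rad. 0 = parked: the yellow blanking plate faces the gate. Nest 1 faces the gate at -1.257, nest 2 at -2.513, nest 3 at +2.513, nest 4 at +1.257
- plate (a point): on the carousel: top middle of the upright yellow blanking plate, 62 wide, top 34 above the bench, 94 from the axis. Nests 1 to 4 stand at +72, +144, +216, +288 deg from it, counter-clockwise; a nest is a radial channel 36 wide between steel walls (top 36) under a dark strap (top 39), open outward, its die button's centre 80 from the axis
- pin (a point): on the carousel: centre of the top of one of the five black upright pins by which it is turned (any will do): 14 diameter, top 65 above the bench, 92 from the axis, at +36 (this one), +108, +180, +252, +324 deg counter-clockwise from the blanking plate
- ejector (a joint): travel (m) of the spring ejector slide along the magazine's x axis, over the hub, towards the gate: 0 = sprung back, 0.072 = fully home; takes 4 to 9 N. Its brass bar passes through the nest that faces the gate and pushes the die button out over the carousel's edge onto the bench, its centre then about 143 from the axis. It springs back when let go
- tab (a point): middle of the rear face (the face to push) of the ejector's upright orange tab, 34 wide, 8 thick, from 26 to 74 above the bench; this point 60 above the bench, and 30 behind the carousel's axis when sprung back. Push it along the magazine's x axis
- button_red: loose steel die button, a short cylinder 34 diameter, 24 high, 0.17 kg, red band and red top; origin: on its axis, 50 above its underside (26 above its top), z up. Starts in one of the nests, or is absent
- button_yellow: loose steel die button, a short cylinder 34 diameter, 24 high, 0.17 kg, yellow band and yellow top; origin: on its axis, 50 above its underside (26 above its top), z up. Starts in one of the nests, or is absent
- button_green: loose steel die button, a short cylinder 34 diameter, 24 high, 0.17 kg, green band and green top; origin: on its axis, 50 above its underside (26 above its top), z up. Starts in one of the nests, or is absent
- button_blue: loose steel die button, a short cylinder 34 diameter, 24 high, 0.17 kg, blue band and blue top; origin: on its axis, 50 above its underside (26 above its top), z up. Starts in one of the nests, or is absent
- pillar_red: fixed guide pillar with a red ball cage: flange 48 diameter, 10 high, cage 36 diameter, 73 high in all; origin: centre of its underside, x axis points straight away from the robot base's side of the bench (world x), y to the left
- pillar_yellow: fixed guide pillar with a yellow ball cage: flange 48 diameter, 10 high, cage 36 diameter, 73 high in all; origin: centre of its underside, x axis points straight away from the robot base's side of the bench (world x), y to the left
- pillar_green: fixed guide pillar with a green ball cage: flange 48 diameter, 10 high, cage 36 diameter, 73 high in all; origin: centre of its underside, x axis points straight away from the robot base's side of the bench (world x), y to the left
- pillar_blue: fixed guide pillar with a blue ball cage: flange 48 diameter, 10 high, cage 36 diameter, 73 high in all; origin: centre of its underside, x axis points straight away from the robot base's side of the bench (world x), y to the left
- oil_bottle: bystander: squat yellow oil bottle, 52 diameter, 75 high; origin: its underside (centre)
- hex_key_a: bystander: dark hex key 100 long, lying; origin: its underside (centre)
- jar: bystander: white jar with steel lid, 44 diameter, 50 high; origin: its underside (centre)

How it is judged:
By the outcome, as a careful person would: the job done as asked, in the order asked, and still so for the second after the job is handed in, with the robot touching nothing.
Of button_red, button_yellow, button_green, button_blue only 2 to 3 are there at a start; the rules pass over those that are not, and their reading is None.
At some moment in a run one of button_red, button_yellow, button_green, button_blue may be knocked a few centimetres aside while the robot is not near it.
Once in a run the grip may slacken for a moment while it holds something.
It also fails if it takes over 210 s, if anything falls off the work surface, if the arm or the gripper's body presses on something with over 40 N, if the wrist force passes 120 N, or if a joint passes its speed limit or range.

ROBOT

A 7-joint arm with a two-finger parallel gripper is mounted at the origin on the work surface. World frame = base frame: x ahead of the robot, y to its left, z up, the work surface at z = 0. Lengths are in m, angles in rad, forces in N, time in s.
With the tool pointing down it reaches from about 0.4 to 0.85 m from the base axis. Payload 10.4 kg.
Tool frame: the origin (TCP) lies at the very end of the fingers, on their centre line; the grasp point (between the pads) lies 19 mm behind it; z points along the fingers, y is the line along which they close (so a half turn about z gives the same grasp; the last joint's range is limited). The gripper opens to 87 mm and grips with 3 to 60 N. Pads are 19 mm wide; open, the fingers measure 117 mm over their backs; the gripper's body (75 mm by 190 mm) begins 51 mm behind the grasp point.
Start: joints at [-1.162, 0.332, -0.065, 1.46, 0.022, 1.35, -0.088], TCP at [0.262, 0.568, 0.192] pointing down, gripper open.
Joint ranges: [-2.6, 2.6], [-0.5, 2.12], [-1.47, 1.34], [0.16, 2.42], [-1.27, 4.41], [0.06, 2.06], [-2.6, 2.6]. Speed limits (rad/s): [2.22, 2.22, 2.79, 2.79, 3.14, 3.14, 3.14].

INTERFACE

Orientations are given as a unit quaternion [x, y, z, w].
In Python, from bench import read_state, cams, workorder gives the robot as it stands.
- The arm moves only by the shell command python3 -m crank 'ROWS' [FORCE]. ROWS is text: rows parted by semicolons, each of 5 numbers parted by spaces: the shift along the tool's x, y, z scaled (see below), then the turn about the tool's z scaled (see below), then the opening, from -1 (shut) to 1 (fully open). In form: dx dy dz yaw jaw; .... A call has 1 to 10 rows; each row shifts and turns the commanded pose from where the row before left it, along the tool's axes as they then stand; what a row does not reach is not made up. The controller multiplies each number of a shift by 200 mm and each number of a turn by 90 degrees. A row lasts 1/10 s, in which the tool goes at most 50 mm and 8.59 degrees, less where a joint would pass 70% of its speed; a pose out of reach is approached as far as the arm can. A call with a number of a shift or a turn outside -1 to 1 is refused whole. A call with a gripper value outside its range is refused whole. The fingers move at their own pace and stop on an object; FORCE is the grip in N (left out, the last holds). Time passes only in rows, so rows that do not move let the fingers close. It gives the time, the measured TCP pose, the force, the opening and the grip force at its end, in the units of the state.
- read_state(): the state, without advancing time (a new reading comes with each control period).
- cams.camera(name): name is "side" or "top" or "wrist"; returns a dict with "img" (420x560x3 uint8, blue, green, red), "K" (3x3 intrinsics, pixels), "xyz" and "attitude" of the camera in the world; the wrist camera has in their place "mount" (4x4, takes a point from camera to tool coordinates, whose origin is the TCP and whose axes are the flange's). Camera axes: x right, y down, z forward; pixel columns grow to the right and rows downward; lengths in m; the calibration is good to about 2 mm. A picture is of the moment at which its call begins: read the wrist's pose just before it. There is no depth.
- workorder.close_job(): hands the job in; it is judged then, once.
The state is a dict: "time": time; "joint_positions": joint angles; "joint_vel": joint speeds; "joint_torque": joint torques, N m; "ee_pos": TCP position; "eef_rot": TCP orientation; "ft_force": force on the tool from outside, world axes, zero at the start; "torque": the same for the moment, N m; "width": finger opening in m; "grip_force": force on a finger pad.
Only numpy, scipy, OpenCV 4.12 (cv2) and the standard library are available. Lean on these libraries where they do the work, as an engineer would, in place of code of your own. Each camera call takes 0.05 s, during which the arm holds its last target. There are 200 camera calls.

## Working session

There is one attempt and no reset: what is moved stays moved. The work goes in short steps, Python scripts to look and compute and a shell command to move; the robot and the scene stay as the last step left them, time stands still between calls to the robot, and variables do not carry over. Pictures are saved under pics/ and viewed, at most 14 in all, crops included, and the job is handed in when it is done.

```bash
mkdir -p pics; ls
python3 - <<'E'
from bench import read_state,cams
import cv2
print(read_state())
for n in("side","top","wrist"):
    c=cams.camera(n); cv2.imwrite(f"pics/{n}0.png",c["img"]); print(n,{k:(v.tolist() if hasattr(v,'tolist') else v) for k,v in c.items() if k!="img"})
E
```

```text
pics
{'time': 0.0, 'joint_positions': array([-1.16159274,  0.33287098, -0.06473541,  1.4609604 ,  0.02159122,
        1.34988859, -0.08847059]), 'joint_vel': array([-0.0011941 ,  0.00062402, -0.00205773,  0.00034632, -0.00057284,
        0.00325599, -0.00116228]), 'joint_torque': array([-5.95520960e-04, -6.23267269e+01,  2.44048593e-02, -3.89898384e+01,
       -6.13406883e-02,  3.98513430e-02,  1.01666101e-04]), 'ee_pos': array([0.26137017, 0.56724218, 0.1913455 ]), 'eef_rot': array([ 2.14188105e-01,  9.76792170e-01, -7.04027706e-04, -1.30470945e-04]), 'ft_force': array([ 0.40915754,  0.46430357, -0.25036939]), 'torque': array([-0.02145191, -0.01093062,  0.03005407]), 'grip_force': 0.0, 'width': 0.0872059154239794}
side {'K': [[384.7969771004844, 0.0, 282.26250862224424], [0.0, 384.7969771004844, 217.61391712417236], [0.0, 0.0, 1.0]], 'xyz': [0.505157859055798, 0.47940459961585274, 0.6767108869974778], 'attitude': [-0.0436335885540075, 0.937553806113162, -0.34454551482306656, 0.01942572541582973]}
top {'K': [[521.2786949625855, 0.0, 279.2172375102324], [0.0, 521.2786949625855, 208.90378235078722], [0.0, 0.0, 1.0]], 'xyz': [0.38528537273228836, -0.038657014124716386, 0.9884831187461248], 'attitude': [0.7080603662472021, -0.7008714130077845, 0.06375917394636443, -0.05800472322170467]}
wrist {'K': [[295.36379001954276, 0.0, 274.9535309161244], [0.0, 295.36379001954276, 208.44903730806504], [0.0, 0.0, 1.0]], 'mount': [[0.00021161287697453327, -0.9666389651869657, -0.25614266767225513, 0.06901649665956952], [0.9999997344853484, 2.594088933941767e-05, 0.000728255655555113, -0.0009562633818469557], [-0.0006973157246801592, -0.2561427537708989, 0.9666387140195855, -0.19302590717901702], [0.0, 0.0, 0.0, 1.0]]}
```

View pics/side0.png

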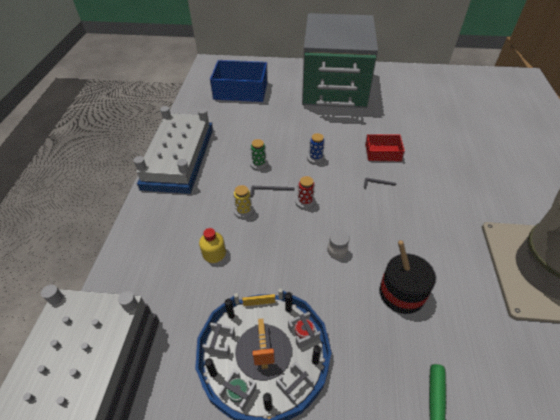

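View pics/top0.png

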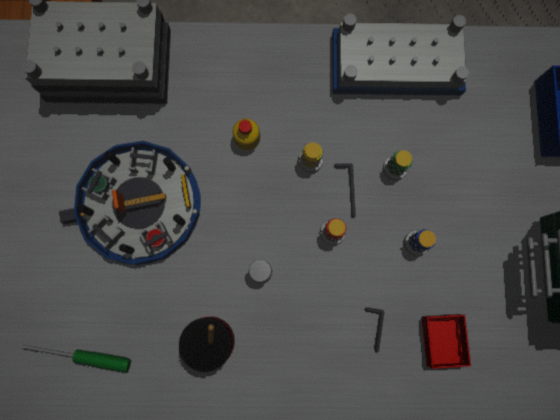

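```bash
cat > h.py <<'E'
import numpy as np,cv2
from scipy.spatial.transform import Rotation as R
from bench import read_state,cams
def grab(n,save=None):
    s=read_state(); c=cams.camera(n); K=c["K"]
    if n=="wrist":
        Rt=R.from_quat(s["eef_rot"]).as_matrix(); M=np.array(c["mount"])
        c["R"]=Rt@M[:3,:3]; c["p"]=np.array(s["ee_pos"])+Rt@M[:3,3]
    else: c["R"]=R.from_quat(c["attitude"]).as_matrix(); c["p"]=np.array(c["xyz"])
    if save: cv2.imwrite("pics/"+save,c["img"])
    return c
def ray(c,u,v):
    return c["R"]@(np.linalg.inv(c["K"])@[u,v,1])
def onz(c,u,v,z):
    d=ray(c,u,v); return c["p"]+d*(z-c["p"][2])/d[2]
def proj(c,P):
    q=(c["R"].T@(np.atleast_2d(P)-c["p"]).T); q=np.array(c["K"])@q; return (q[:2]/q[2]).T
def tri(obs):
    A=np.zeros((3,3));b=np.zeros(3)
    for c,u,v in obs:
        d=ray(c,u,v);d/=np.linalg.norm(d);N=np.eye(3)-np.outer(d,d);A+=N;b+=N@c["p"]
    return np.linalg.solve(A,b)
def crop(img,x0,y0,w,h,k,name):
    cv2.imwrite("pics/"+name,cv2.resize(img[y0:y0+h,x0:x0+w],None,fx=k,fy=k,interpolation=cv2.INTER_CUBIC))
E
python3 - <<'E'
from h import *
t=grab("top");s=grab("side")
a=cv2.resize(t["img"][135:270,55:210],None,fx=2.5,fy=2.5,interpolation=cv2.INTER_CUBIC)
b=cv2.resize(s["img"][280:415,185:340],None,fx=2.5,fy=2.5,interpolation=cv2.INTER_CUBIC)
a=cv2.convertScaleAbs(a,alpha=1.6)
c=cv2.resize(t["img"][105:285,220:450],None,fx=1.68,fy=1.43,interpolation=cv2.INTER_CUBIC)
d=cv2.resize(s["img"][125:275,190:360],None,fx=2.28,fy=1.7,interpolation=cv2.INTER_CUBIC)
c=cv2.resize(c,(387,256));d=cv2.resize(d,(387,256))
cv2.imwrite("pics/m1.png",np.vstack([np.hstack([a,b])[:, :774],np.hstack([c,d])]))
E
```

```text
(no output)
```

View pics/m1.png

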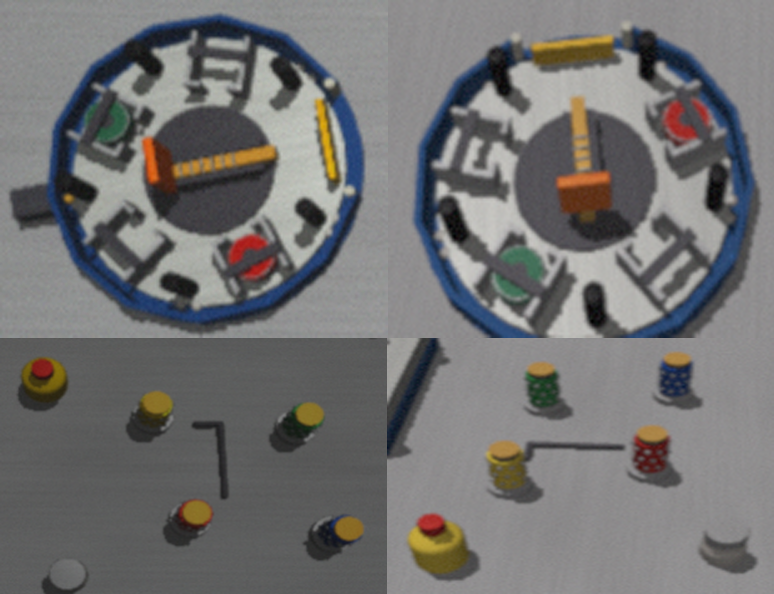

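```bash
cat > fit.py <<'E'
from h import *
from scipy.optimize import least_squares
t=grab("top");s=grab("side")
T=lambda u,v:(55+u/2.5,135+v/2.5)
S=lambda u,v:(185+(u-387)/2.5,280+v/2.5)
def P(x,r,deg,z):
    a=x[2]+np.deg2rad(deg); return [x[0]+r*np.cos(a),x[1]+r*np.sin(a),z]
f=[]
for (d,u,v,u2,v2) in [(108,None,0,449,203),(36,0,0,495,56),(324,0,0,647,40),(252,0,0,716,173),(180,0,0,593,290)]:
    f.append(("pin%d"%d,.092,d,.065,s,S(u2,v2)))
for d,u,v in [(108,140,50),(36,278,64),(324,310,203),(252,172,284),(180,76,190)]:
    f.append(("pin%d"%d,.092,d,.065,t,T(u,v)))
f+=[("plate",.094,0,.034,s,S(573,45)),("plate",.094,0,.034,t,T(327,140)),
("red",.08,288,.032,s,S(687,118)),("red",.08,288,.032,t,T(252,257)),("green",.08,144,.032,s,S(518,272)),("green",.08,144,.032,t,T(108,122)),
]
fun=lambda x:np.concatenate([proj(c,P(x,r,d,z))[0]-o for _,r,d,z,c,o in f])
r=least_squares(fun,[.4,.25,-1.4],loss="soft_l1")
print("mag",r.x)
for (n,*_,c,o),e in zip(f,fun(r.x).reshape(-1,2)): print(n,"top" if c is t else "side",e.round(1))
for n,a,b in [("yel",(312.1,151.4),(242.3,190.6)),("grn",(403.6,157.7),(257.7,143.7)),("red",(335.9,228.1),(306,181.2)),("blu",(426.8,238.6),(317.4,137.3)),("jar",(260.4,270.3),(341,237)),("oil",(245,126.8),(209.6,233))]:
    p=tri([(t,*a),(s,*b)]); print(n,p.round(4),proj(t,p)[0]-a,proj(s,p)[0]-b)
print("tabtop",tri([(t,*T(150,143)),(s,*S(584,178))]), "exp", P(r.x,-.026,0,.074))
E
python3 fit.py
```

```text
mag [ 0.56534392  0.22271658 -1.35145957]
pin108 side [ 0.1 -0.2]
pin36 side [ 0.6 -1.8]
pin324 side [ 0.5 -2.4]
pin252 side [ 1.9 -1.9]
pin180 side [ 1.4 -0.2]
pin108 top [-3.7 -1. ]
pin36 top [-0.1 -0.5]
pin324 top [-2.5  1.2]
pin252 top [-1.3 -1.1]
pin180 top [-5.8 -3.8]
plate side [-0.1 -2.1]
plate top [-1.  -1.2]
red side [ 0.4 -1. ]
red top [-0.5 -0.6]
green side [ 1.1 -0.9]
green top [-1.3 -0.7]
yel [ 0.6531 -0.1045  0.069 ] [ 0.01387073 -0.20154185] [0.16002235 0.04901627]
grn [ 0.643  -0.2722  0.0662] [-0.03016124  0.32599938] [-0.22886899 -0.07449945]
red [ 0.5136 -0.147   0.0682] [ 0.12613902 -0.9029327 ] [0.69634098 0.18722657]
blu [ 0.4951 -0.3087  0.0675] [ 0.01530468 -0.1095458 ] [0.07534312 0.0203841 ]
jar [ 0.4359 -0.0126  0.0466] [-0.14079065  0.64171549] [-0.55685844 -0.14749127]
oil [0.6989 0.019  0.0689] [ 0.01015829 -0.41141301] [0.36297542 0.10566504]
tabtop [0.56588426 0.24851683 0.07474038] exp [np.float64(0.55968677676886), np.float64(0.24809367016433279), 0.074]
```

```bash
cat > go.py <<'E'
# go.py x y z [ydir_deg]: total shift in tool axes (units of 200 mm), then yaw (units of 90 deg)
import sys
from h import *
a=[float(v) for v in sys.argv[1:]]
s=read_state();Rt=R.from_quat(s["eef_rot"]).as_matrix();p=np.array(s["ee_pos"])
d=Rt.T@(np.array(a[:3])-p)/.2
yd=np.degrees(np.arctan2(Rt[1,1],Rt[0,1]))
print("t",round(s["time"],2),"pos",p.round(4),"ydir",round(yd,1),"z-axis",Rt[:,2].round(3),"shift",d.round(3),"rows>=",round(np.linalg.norm(d)/.25,1))
if len(a)>3:
    w=(a[3]-yd+90)%180-90
    print("yaw",round(-w/90,3),"alt",round(-(w-180*np.sign(w))/90,3),"j",np.round(s["joint_positions"],2))
E
python3 go.py .473 .2315 .12 84.6
```

```text
t 0.35 pos [0.2615 0.5676 0.192 ] ydir 65.3 z-axis [-0. -0. -1.] shift [-1.664 -1.084  0.36 ] rows>= 8.1
yaw -0.215 alt 1.785 j [-1.16  0.33 -0.06  1.46  0.02  1.35 -0.09]
```

```bash
python3 -m crank '-.185 -.12 0 0 1;-.185 -.12 0 0 1;-.185 -.12 0 0 1;-.185 -.12 0 0 1;-.185 -.12 0 0 1;-.185 -.12 .05 0 1;-.185 -.12 .1 0 1;-.185 -.12 .1 0 1;-.185 -.12 .1 0 1;0 0 0 0 1'; python3 -m crank '0 0 0 -.072 -.2;0 0 0 -.072 -.2;0 0 0 -.071 -.2;0 0 0 0 -.2;0 0 0 0 -.2'; python3 go.py .473 .2315 .12 84.6; python3 -c "
from h import *
c=grab('wrist','w1.png')"
```

```text
time: 1.35
ee_pos: [0.4754, 0.225, 0.1198]
eef_rot: [0.219, 0.976, -0.002, -0.001]
ft_force: [-0.3, 0.4, -0.5]
width: 0.0868
grip_force: 0.0
time: 1.85
ee_pos: [0.4735, 0.2324, 0.1223]
eef_rot: [0.049, 0.999, 0.0, 0.0]
ft_force: [-0.4, 0.5, -0.4]
width: 0.0547
grip_force: 0.0
t 1.85 pos [0.4735 0.2324 0.1223] ydir 84.4 z-axis [ 0.  0. -1.] shift [ 0.002 -0.005  0.011] rows>= 0.1
yaw -0.002 alt 1.998 j [-0.68  0.17  0.16  1.82 -0.03  1.16  0.95]
```

View pics/w1.png

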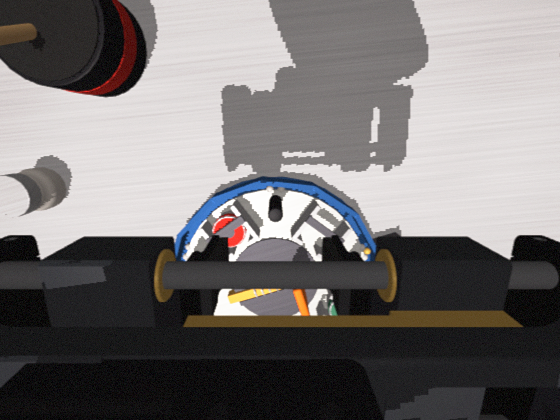

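```bash
python3 -c "
from h import *
c=grab('wrist')
x=[.56534,.22272,-1.35146]
for n,r,d,z in [('pin252',.092,252,.065),('red',.08,288,.032)]:
    a=x[2]+np.deg2rad(d); print(n,proj(c,[x[0]+r*np.cos(a),x[1]+r*np.sin(a),z]))
print(onz(c,275,199,.065))
crop(c['img'],170,170,220,150,3.5,'w1c.png')
"
```

```text
pin252 [[275.02405472 212.08008976]]
red [[228.53856754 229.41400503]]
[0.46200436 0.23255002 0.065     ]
```

View pics/w1c.png

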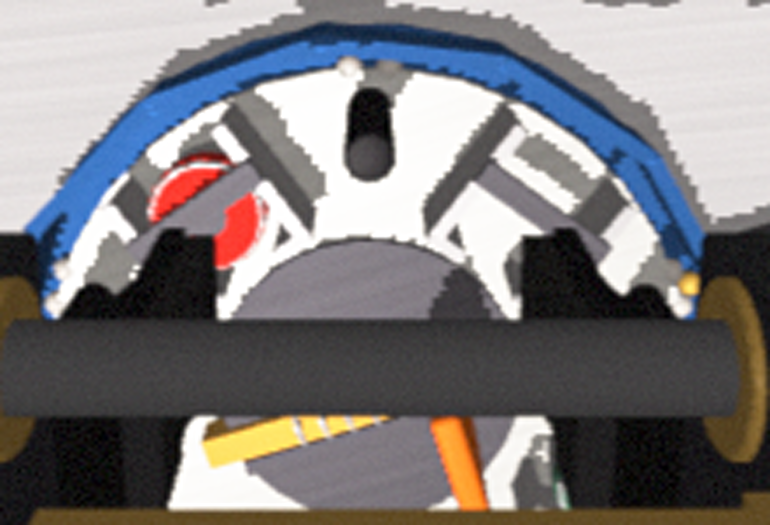

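```bash
python3 -m crank '-.008 0 .13 0 -.3;0 0 .13 0 -.3;0 0 .126 0 -.3;0 0 0 0 -.586;0 0 0 0 -.586;0 0 0 0 -.586;0 0 0 0 -.586' 10; python3 -m crank '-.0011 -.0321 0 -.0444 -.586;-.0011 -.0321 0 -.0444 -.586;-.0011 -.0321 0 -.0444 -.586;-.0011 -.0321 0 -.0444 -.586;-.0011 -.0321 0 -.0444 -.586;-.0011 -.0321 0 -.0444 -.586;-.0011 -.0321 0 -.0444 -.586;-.0011 -.0321 0 -.0444 -.586;-.0011 -.0321 0 -.0444 -.586'
python3 go.py .475 .231 .045 120.4
```

```text
time: 2.65
ee_pos: [0.4761, 0.2325, 0.0464]
eef_rot: [0.047, 0.999, 0.001, 0.001]
ft_force: [-0.2, 0.1, -0.2]
width: 0.0185
grip_force: 0.0
time: 3.55
ee_pos: [0.4882, 0.1765, 0.046]
eef_rot: [-0.265, 0.964, 0.0, 0.001]
ft_force: [0.2, -0.1, 0.5]
width: 0.0178
grip_force: 0.0
t 3.55 pos [0.4882 0.1765 0.046 ] ydir 120.7 z-axis [ 0.001  0.001 -1.   ] shift [-0.083  0.268  0.005] rows>= 1.1
yaw 0.004 alt -1.996 j [-0.53  0.23  0.11  1.91 -0.03  0.99  1.7 ]
```

```bash
python3 -m crank '-.0011 -.0321 0 -.0444 -.586;-.0011 -.0321 0 -.0444 -.586;-.0011 -.0321 0 -.0444 -.586;-.0011 -.0321 0 -.0444 -.586;-.0011 -.0321 0 -.0444 -.586;-.0011 -.0321 0 -.0444 -.586;-.0011 -.0321 0 -.0444 -.586;-.0011 -.0321 0 -.0444 -.586;-.0011 -.0321 0 -.0444 -.586;0 0 0 0 -.586'
python3 go.py .5305 .138 .045 156.6
python3 -m crank '0 0 0 0 -.45;0 0 0 0 -.45;0 0 0 0 -.3;0 0 -.13 0 -.3;0 0 -.13 0 -.3;0 0 -.13 0 -.3;0 0 0 0 -.3;0 0 0 0 -.3'
python3 go.py .560 .29 .12 192.6; python3 -c "
from h import *
c=grab('top');s=grab('side')
f=lambda i:cv2.convertScaleAbs(cv2.resize(i,None,fx=2.5,fy=2.5,interpolation=cv2.INTER_CUBIC),alpha=1.4)
cv2.imwrite('pics/m2.png',np.hstack([f(c['img'][135:270,55:215]),f(s['img'][280:415,185:345])]))"
```

```text
time: 4.55
ee_pos: [0.5313, 0.1384, 0.0459]
eef_rot: [-0.549, 0.836, -0.0, 0.001]
ft_force: [0.2, 0.2, 0.7]
width: 0.0181
grip_force: 0.0
t 4.55 pos [0.5313 0.1384 0.0459] ydir 156.5 z-axis [ 0.002  0.    -1.   ] shift [0.003 0.003 0.004] rows>= 0.0
yaw -0.001 alt 1.999 j [-0.39  0.29  0.06  1.84 -0.02  1.01  2.41]
time: 5.35
ee_pos: [0.5302, 0.139, 0.1232]
eef_rot: [-0.548, 0.836, -0.0, 0.0]
ft_force: [0.5, 0.3, -0.6]
width: 0.0303
grip_force: 0.0
t 5.35 pos [0.5302 0.139  0.1232] ydir 156.5 z-axis [ 0.001  0.    -1.   ] shift [-0.752  0.164  0.016] rows>= 3.1
yaw -0.401 alt 1.599 j [-0.4   0.21  0.07  1.76 -0.02  1.17  2.4 ]
```

View pics/m2.png

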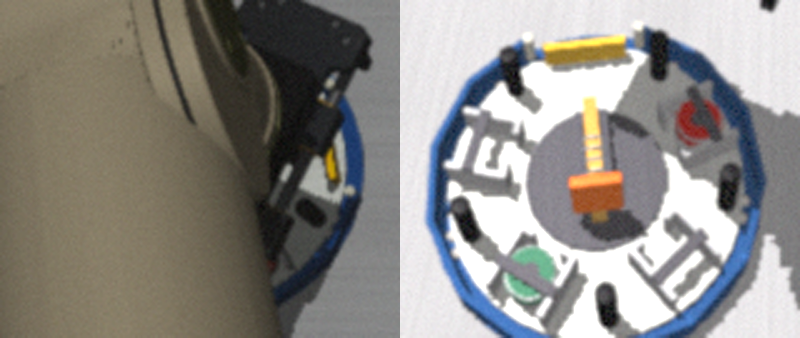

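```bash
python3 -c "
from h import *
s=grab('side','s2.png');t=grab('top','t2.png')
print(proj(s,[.5302,.139,.1232]),proj(t,[.5302,.139,.1232]))
cv2.imwrite('pics/st2.png',cv2.resize(np.hstack([s['img'],t['img']]),None,fx=.71,fy=.71))"
```

```text
[[288.84797959 276.61139764]] [[169.69699809 211.12164235]]
```

View pics/st2.png

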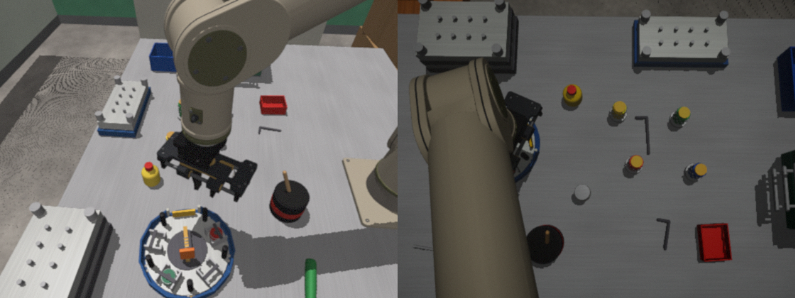

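Run:
```python
from h import *
# reconstruct wrist cam at w1 pose
c=grab("wrist"); M=np.array(c["mount"])
a=np.deg2rad(84.4); Rt=np.array([[-np.sin(a)*-1*-1,0,0]]*3)
y=np.array([np.cos(a),np.sin(a),0]); z=np.array([0,0,-1.]); x=np.cross(y,z)
Rt=np.stack([x,y,z],1); c["R"]=Rt@M[:3,:3]; c["p"]=np.array([.4735,.2324,.1223])+Rt@M[:3,3]
print("cam",c["p"])
for zz in (.008,.03,.05,.065): print(zz,onz(c,276,215.1,zz).round(4),onz(c,276,196.5,zz).round(4),proj(c,[.475,.2315,zz]))
print("tcp",proj(c,[.4735,.2324,.1223]), "fence top far/near",onz(c,276,170+22/3.5,.026))
```

```text
cam [0.40305681 0.23860186 0.31532684]
0.008 [0.4918 0.231  0.008 ] [0.4712 0.233  0.008 ] [[274.97381731 200.04954944]]
0.03 [0.4854 0.2315 0.03  ] [0.4664 0.2334 0.03  ] [[274.96920731 205.10697809]]
0.05 [0.4796 0.232  0.05  ] [0.4619 0.2337 0.05  ] [[274.96439774 210.38334192]]
0.065 [0.4753 0.2324 0.065 ] [0.4586 0.234  0.065 ] [[274.96032212 214.85451467]]
tcp [[276.02108171 235.60737115]] fence top far/near [0.44696204 0.23526204 0.026     ]
```

Run:
```python
from h import *
for n in("side0","s2"):
    i=cv2.imread(f"pics/{n}.png"); h=cv2.cvtColor(i,cv2.COLOR_BGR2HSV)
    for nm,lo,hi,box in [("red",(0,150,60),(6,255,255),(285,350,310,330)),("green",(60,60,40),(85,255,255),(210,330,380,405)),("yel",(20,150,60),(32,255,255),(225,290,285,312))]:
        m=cv2.inRange(h,lo,hi); x0,x1,y0,y1=box; x1=max(x1,x0+1)
        s=m[min(y0,y1):max(y0,y1),x0:x1]; ys,xs=np.nonzero(s); print(n,nm,len(xs),xs.mean()+x0 if len(xs) else 0,ys.mean()+min(y0,y1) if len(xs) else 0)
d=cv2.absdiff(cv2.imread("pics/side0.png"),cv2.imread("pics/s2.png"))
a=cv2.imread("pics/side0.png")[285:405,190:340];b=cv2.imread("pics/s2.png")[285:405,190:340]
cv2.imwrite("pics/cmp.png",cv2.resize(np.hstack([a,b]),None,fx=2.65,fy=4,interpolation=cv2.INTER_CUBIC))
```

```text
side0 red 50 301.22 325.08
side0 green 153 237.22222222222223 387.83006535947715
side0 yel 227 258.58590308370043 299.54185022026434
s2 red 37 301.3783783783784 325.05405405405406
s2 green 152 237.14473684210526 387.61842105263156
s2 yel 232 258.60775862068965 299.62068965517244
```

View pics/cmp.png

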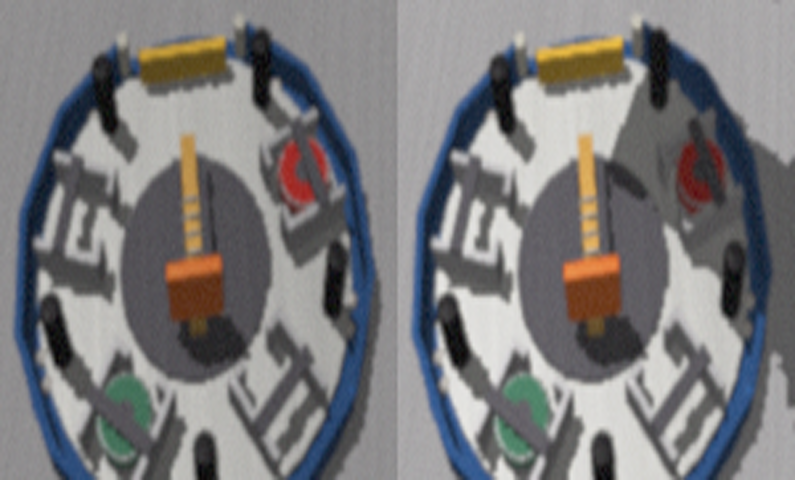

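Run:
```python
from h import *
c=grab("wrist")
x=[.567,.2225,-1.3515]
for d in (324,252): 
  a=x[2]+np.deg2rad(d)
  print(d,[proj(c,[x[0]+.092*np.cos(a),x[1]+.092*np.sin(a),z])[0].round(1) for z in(.008,.065)])
print("tip",proj(c,read_state()["ee_pos"]))
crop(c["img"],180,160,200,150,4,"w2.png")
```

```text
324 [array([274.6, 198.6]), array([274.6, 213.1])]
252 [array([352.7, 253.9]), array([368.3, 278.5])]
tip [[275.89720903 235.81225136]]
```

View pics/w2.png

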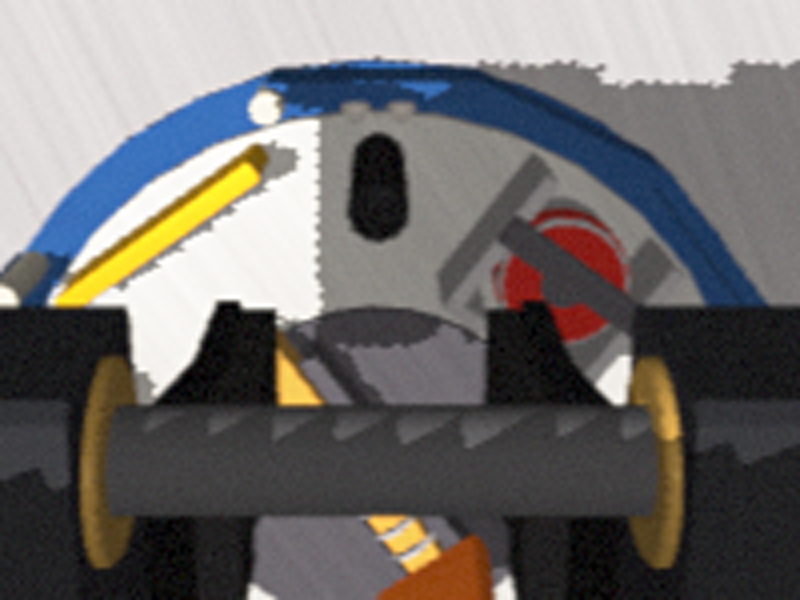

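```bash
python3 -m crank '0 0 .12 0 -.3;0 0 .12 0 -.3;0 0 .12 0 -.3;0 0 .11 0 -.3;0 0 0 0 -.3;0 0 0 0 -.8;0 0 0 0 -.8;0 0 0 0 -.8;0 0 0 0 -.8;0 0 0 0 -.8' 8; python3 go.py .5305 .138 .03 156.6; python3 -c "
from h import *
c=grab('wrist')
crop(c['img'],180,160,200,150,4,'w3.png')"
```

```text
time: 6.65
ee_pos: [0.5308, 0.1392, 0.03]
eef_rot: [-0.549, 0.836, -0.0, 0.001]
ft_force: [-2.0, 0.1, 6.3]
width: 0.013
grip_force: 8.0
t 6.65 pos [0.5308 0.1392 0.03  ] ydir 156.5 z-axis [ 0.002  0.001 -1.   ] shift [ 0.006 -0.001  0.   ] rows>= 0.0
yaw -0.001 alt 1.999 j [-0.39  0.31  0.06  1.85 -0.02  0.98  2.41]
```

View pics/w3.png

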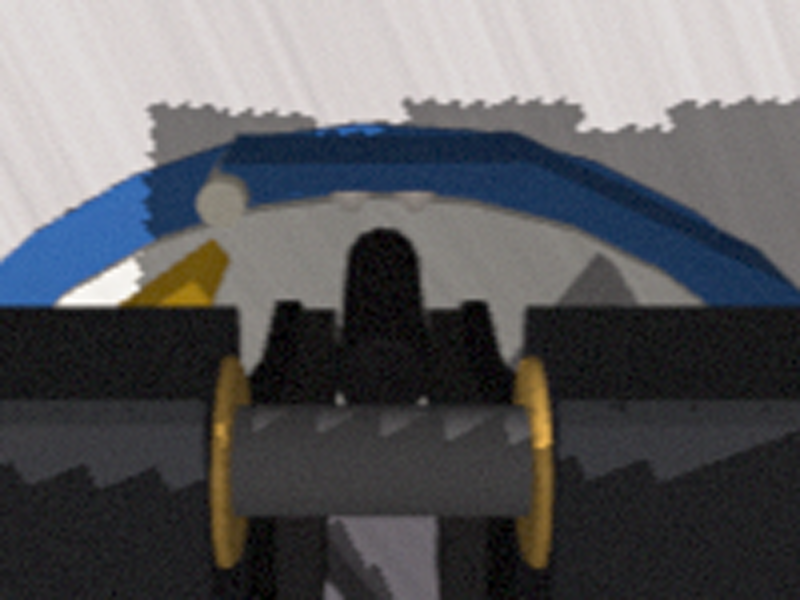

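```bash
python3 -m crank '-.0011 .0321 0 .0444 -.8;-.0011 .0321 0 .0444 -.8;-.0011 .0321 0 .0444 -.8;-.0011 .0321 0 .0444 -.8;-.0011 .0321 0 .0444 -.8;-.0011 .0321 0 .0444 -.8;-.0011 .0321 0 .0444 -.8;-.0011 .0321 0 .0444 -.8;-.0011 .0321 0 .0444 -.8'; python3 go.py .4878 .1757 .03 120.6
python3 - <<'E'
from h import *
s=grab("side"); i=s["img"]; h=cv2.cvtColor(i,cv2.COLOR_BGR2HSV)
m=cv2.inRange(h,(60,60,40),(85,255,255))[285:410,190:335];ys,xs=np.nonzero(m);print(len(xs),onz(s,xs.mean()+190,ys.mean()+285,.03) if len(xs) else 0)
E
```

```text
time: 7.6
ee_pos: [0.4885, 0.1769, 0.03]
eef_rot: [-0.262, 0.965, 0.0, 0.001]
ft_force: [1.4, -0.4, 4.6]
width: 0.0127
grip_force: 8.0
t 7.6 pos [0.4885 0.1769 0.03  ] ydir 120.4 z-axis [ 0.002  0.001 -1.   ] shift [ 0.006 -0.003  0.   ] rows>= 0.0
yaw -0.002 alt 1.998 j [-0.54  0.26  0.12  1.93 -0.04  0.96  1.7 ]
137 [0.63546302 0.2623917  0.03      ]
```

```bash
for i in 1; do python3 -m crank '-.0011 .0321 0 .0444 -.8;-.0011 .0321 0 .0444 -.8;-.0011 .0321 0 .0444 -.8;-.0011 .0321 0 .0444 -.8;-.0011 .0321 0 .0444 -.8;-.0011 .0321 0 .0444 -.8;-.0011 .0321 0 .0444 -.8;-.0011 .0321 0 .0444 -.8;-.0011 .0321 0 .0444 -.8'; python3 go.py .4754 .2311 .03 84.6; done
python3 -m crank '-.0011 .0321 0 .0444 -.8;-.0011 .0321 0 .0444 -.8;-.0011 .0321 0 .0444 -.8;-.0011 .0321 0 .0444 -.8;-.0011 .0321 0 .0444 -.8;-.0011 .0321 0 .0444 -.8;-.0011 .0321 0 .0444 -.8;-.0011 .0321 0 .0444 -.8;-.0011 .0321 0 .0444 -.8';python3 go.py .5 .2851 .03 48.6
```

```text
time: 8.55
ee_pos: [0.4763, 0.2316, 0.03]
eef_rot: [0.048, 0.999, 0.0, 0.001]
ft_force: [2.4, -0.3, 6.3]
width: 0.0128
grip_force: 8.0
t 8.55 pos [0.4763 0.2316 0.03  ] ydir 84.4 z-axis [ 0.002  0.    -1.   ] shift [ 0.004 -0.003 -0.   ] rows>= 0.0
yaw -0.002 alt 1.998 j [-0.69  0.28  0.17  1.9  -0.06  0.96  0.98]
time: 9.45
ee_pos: [0.499, 0.284, 0.0299]
eef_rot: [0.354, 0.935, 0.001, 0.001]
ft_force: [1.5, -1.3, 5.2]
width: 0.0131
grip_force: 8.0
t 9.45 pos [0.499  0.284  0.0299] ydir 48.5 z-axis [ 0.002  0.001 -1.   ] shift [-0.     0.007 -0.   ] rows>= 0.0
yaw -0.001 alt 1.999 j [-0.81  0.37  0.25  1.79 -0.11  0.99  0.33]
```

```bash
python3 -m crank '-.0011 .0321 0 .0444 -.8;-.0011 .0321 0 .0444 -.8;-.0011 .0321 0 .0444 -.8;-.0011 .0321 0 .0444 -.8;-.0011 .0321 0 .0444 -.8;-.0011 .0321 0 .0444 -.8;-.0011 .0321 0 .0444 -.8;-.0011 .0321 0 .0444 -.8;-.0011 .0321 0 .0444 -.8;0 0 0 0 -.8';python3 go.py .5469 .3123 .03 12.6
python3 -m crank '0 0 0 0 -.4;0 0 0 0 -.4;0 0 0 0 -.4;0 0 -.15 0 -.4;0 0 -.15 0 -.4;0 0 -.15 0 -.4;0 0 0 0 -1;0 0 0 0 -1;0 0 0 0 -1'
python3 go.py .5561 .2713 .045 12.6
python3 - <<'E'
from h import *
s=grab("side","s4.png"); i=s["img"]; h=cv2.cvtColor(i,cv2.COLOR_BGR2HSV)
for lo,hi,n in (((60,60,40),(85,255,255),"g"),((0,150,60),(6,255,255),"r")):
    m=cv2.inRange(h,lo,hi)[285:410,190:335];ys,xs=np.nonzero(m);print(n,len(xs),onz(s,xs.mean()+190,ys.mean()+285,.03) if len(xs) else 0)
E
```

```text
time: 10.45
ee_pos: [0.5482, 0.3129, 0.0299]
eef_rot: [0.626, 0.78, 0.001, 0.001]
ft_force: [2.5, -1.1, 5.6]
width: 0.013
grip_force: 8.0
t 10.45 pos [0.5482 0.3129 0.0299] ydir 12.6 z-axis [ 0.002  0.    -1.   ] shift [-0.001 -0.007 -0.001] rows>= 0.0
yaw -0.001 alt 1.999 j [-0.87  0.49  0.36  1.64 -0.19  1.04 -0.23]
time: 11.35
ee_pos: [0.5457, 0.3129, 0.1177]
eef_rot: [0.625, 0.781, -0.001, -0.0]
ft_force: [0.3, -0.6, -0.0]
width: 0.0097
grip_force: 0.0
t 11.35 pos [0.5457 0.3129 0.1177] ydir 12.7 z-axis [-0.002 -0.001 -1.   ] shift [-0.214  0.006  0.364] rows>= 1.7
yaw 0.001 alt -1.999 j [-0.89  0.4   0.39  1.56 -0.16  1.21 -0.26]
g 0 0
r 44 [0.60484321 0.30587518 0.03      ]
```

```bash
python3 -m crank '-.107 .003 0 0 -1;-.107 .003 0 0 -1;0 0 .182 0 -1;0 0 .182 0 -1;0 0 0 0 -1'; python3 go.py .5744 .1893 .045 12.6;  python3 -m crank '-.042 0 0 0 -1;-.042 0 0 0 -1;-.042 0 0 0 -1;-.042 0 0 0 -1;-.042 0 0 0 -1;-.042 0 0 0 -1;-.042 0 0 0 -1'; python3 go.py .5744 .1893 .045 12.6
```

```text
time: 11.9
ee_pos: [0.5533, 0.2697, 0.0405]
eef_rot: [0.625, 0.781, -0.005, -0.002]
ft_force: [-1.4, -0.0, -0.8]
width: 0.0006
grip_force: 0.0
t 11.9 pos [0.5533 0.2697 0.0405] ydir 12.7 z-axis [-0.008 -0.005 -1.   ] shift [-0.416  0.015 -0.021] rows>= 1.7
yaw 0.001 alt -1.999 j [-0.83  0.46  0.38  1.66 -0.19  1.07 -0.17]
time: 12.6
ee_pos: [0.5702, 0.2136, 0.0463]
eef_rot: [0.625, 0.781, 0.0, -0.0]
ft_force: [0.8, -0.0, -0.5]
width: 0.0005
grip_force: 0.0
t 12.6 pos [0.5702 0.2136 0.0463] ydir 12.7 z-axis [ 0.  0. -1.] shift [-0.123 -0.006  0.007] rows>= 0.5
yaw 0.001 alt -1.999 j [-0.76  0.43  0.4   1.69 -0.19  1.06 -0.07]
```

Run:
```python
from h import *
s=grab("side"); i=s["img"]; t=grab("top")
print(proj(s,read_state()["ee_pos"]))
b=i[240:410,190:340]
cv2.imwrite("pics/s5.png",np.hstack([cv2.resize(b,None,fx=3.5,fy=3.5,interpolation=cv2.INTER_CUBIC)]))
```

```text
[[261.3904494  335.64030177]]
```

View pics/s5.png

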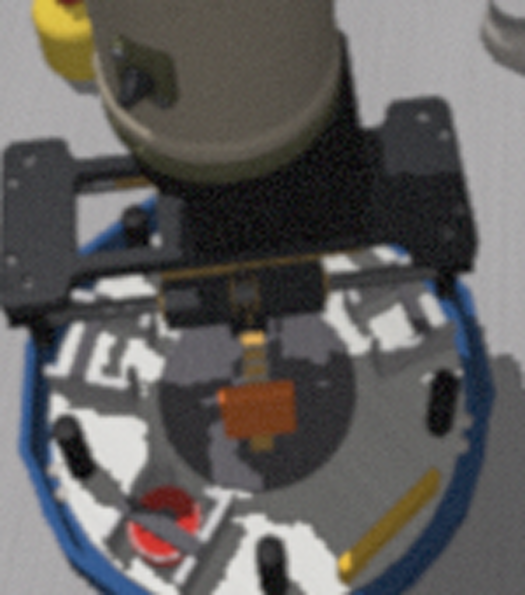

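```bash
python3 -m crank '.1 0 -.05 0 -1;.1 0 0 0 -1;.1 0 0 0 -1;0 0 0 0 -1;0 0 0 0 -1'; python3 go.py .5561 .2713 .018 12.6
```

```text
time: 13.2
ee_pos: [0.5566, 0.273, 0.056]
eef_rot: [0.624, 0.781, -0.0, 0.0]
ft_force: [0.9, -0.8, 0.8]
width: 0.0005
grip_force: 0.0
t 13.2 pos [0.5566 0.273  0.056 ] ydir 12.7 z-axis [-0. -0. -1.] shift [-0.008 -0.004  0.19 ] rows>= 0.8
yaw 0.002 alt -1.998 j [-0.83  0.44  0.39  1.65 -0.18  1.09 -0.17]
```

```bash
python3 -m crank '0 0 .07 0 -1;0 0 .06 0 -1;0 0 .06 0 -1;0 0 0 0 -1'; python3 -m crank '-.04 0 0 0 -1;-.04 0 0 0 -1;-.04 0 0 0 -1;-.04 0 0 0 -1;-.04 0 0 0 -1'; python3 go.py .5744 .1893 .018 12.6
```

```text
time: 13.6
ee_pos: [0.5554, 0.2716, 0.0154]
eef_rot: [0.625, 0.781, -0.002, -0.001]
ft_force: [0.2, -0.1, -0.2]
width: 0.001
grip_force: 0.0
time: 14.1
ee_pos: [0.5653, 0.2348, 0.0184]
eef_rot: [0.624, 0.781, 0.001, -0.001]
ft_force: [-2.6, 6.9, -3.2]
width: 0.0007
grip_force: 3.8
t 14.1 pos [0.5653 0.2348 0.0184] ydir 12.7 z-axis [-0.     0.002 -1.   ] shift [-0.232 -0.006  0.001] rows>= 0.9
yaw 0.001 alt -1.999 j [-0.77  0.47  0.39  1.7  -0.21  1.01 -0.09]
```

Pushing at 7 N now.

```bash
python3 -m crank '-.04 0 0 0 -1;-.04 0 0 0 -1;-.04 0 0 0 -1;-.04 0 0 0 -1;-.035 0 0 0 -1;-.03 0 0 0 -1;0 0 0 0 -1;0 0 0 0 -1'; python3 go.py .5744 .1893 .018 12.6
```

```text
time: 14.9
ee_pos: [0.5743, 0.1929, 0.0184]
eef_rot: [0.624, 0.782, 0.001, -0.002]
ft_force: [-3.4, 10.3, -3.0]
width: 0.0005
grip_force: 5.7
t 14.9 pos [0.5743 0.1929 0.0184] ydir 12.8 z-axis [-0.001  0.004 -1.   ] shift [-0.017 -0.004  0.002] rows>= 0.1
yaw 0.002 alt -1.998 j [-0.71  0.46  0.4   1.72 -0.21  1.   -0.02]
```

```bash
python3 -m crank '-.025 0 0 0 -1;-.015 0 0 0 -1;0 0 0 0 -1;0 0 0 0 -1;0 0 0 0 -1'; python3 go.py .5744 .1893 .018 12.6; python3 -m crank '.06 0 0 0 -1;.1 0 0 0 -1;.1 0 0 0 -1;.1 0 0 0 -1;.1 0 0 0 -1;0 0 -.1 0 -1;0 0 -.2 0 -1;0 0 -.2 0 -1;0 0 -.2 0 -1;0 0 0 0 -1'
python3 - <<'E'
from h import *
for n in("side","top"):
    c=grab(n,n+"6.png"); h=cv2.cvtColor(c["img"],cv2.COLOR_BGR2HSV); m=cv2.inRange(h,(55,60,30),(88,255,255))
    k,l,st,ce=cv2.connectedComponentsWithStats(m)
    for a,b in zip(st[1:],ce[1:]):
        if a[4]>25: print(n,a,b.round(1),onz(c,*b,.024).round(4))
E
```

```text
time: 15.4
ee_pos: [0.5744, 0.1927, 0.0186]
eef_rot: [0.622, 0.783, 0.004, -0.005]
ft_force: [-8.7, 29.6, -2.6]
width: 0.0001
grip_force: 15.4
t 15.4 pos [0.5744 0.1927 0.0186] ydir 13.1 z-axis [-0.003  0.011 -1.   ] shift [-0.017 -0.004  0.003] rows>= 0.1
yaw 0.006 alt -1.994 j [-0.71  0.46  0.39  1.72 -0.22  1.   -0.  ]
time: 16.4
ee_pos: [0.5606, 0.2718, 0.165]
eef_rot: [0.625, 0.78, 0.005, 0.002]
ft_force: [0.3, 0.8, -0.5]
width: 0.0008
grip_force: 0.0
side [  73    0   84   23 1579] [113.6   9.9] [ 1.3657 -1.1345  0.024 ]
side [430 364  16  56 848] [437.3 392.3] [0.2797 0.2708 0.024 ]
top [391 152  20  20  75] [397.7 164.3] [ 0.6422 -0.2712  0.024 ]
top [202 179  17  16 180] [210.3 186.3] [0.5953 0.085  0.024 ]
top [ 72 353  59  19 608] [105.8 361.6] [0.2738 0.2607 0.024 ]
```

```bash
python3 go.py .597 .084 .12 12.6
```

```text
t 16.5 pos [0.5581 0.2711 0.1596] ydir 12.6 z-axis [ 0.003  0.001 -1.   ] shift [-0.955 -0.015  0.197] rows>= 3.9
yaw 0.0 alt -2.0 j [-0.85  0.35  0.41  1.54 -0.14  1.28 -0.2 ]
```

```bash
python3 -m crank '-.191 -.003 0 0 .38;-.191 -.003 0 0 .38;-.191 -.003 .065 0 .38;-.191 -.003 .065 0 .38;-.191 -.003 .065 0 .38;0 0 0 0 .38;0 0 0 0 .38;0 0 0 0 .38'
python3 - <<'E'
from h import *
c=grab("wrist","w7.png"); h=cv2.cvtColor(c["img"],cv2.COLOR_BGR2HSV); m=cv2.inRange(h,(50,60,30),(90,255,255))
k,l,st,ce=cv2.connectedComponentsWithStats(m)
for a,b in zip(st[1:],ce[1:]):
    if a[4]>25: print(a,b.round(1),onz(c,*b,.024).round(4),onz(c,a[0]+a[2]/2,a[1]+a[3]/2,.024).round(4))
E
python3 go.py .597 .084 -.01 12.6
```

```text
time: 17.3
ee_pos: [0.5956, 0.0858, 0.1186]
eef_rot: [0.624, 0.781, -0.0, -0.0]
ft_force: [-0.1, -0.6, 0.8]
width: 0.0554
grip_force: 0.0
[262 189  30  30 586] [276.4 203.4] [0.5976 0.084  0.024 ] [0.5984 0.0835 0.024 ]
t 17.35 pos [0.5958 0.0862 0.1189] ydir 12.8 z-axis [-0.  0. -1.] shift [-0.012  0.004  0.644] rows>= 2.6
yaw 0.002 alt -1.998 j [-0.61  0.35  0.49  1.64 -0.18  1.19  0.14]
```

```bash
python3 -m crank '-.012 .003 .15 0 .38;0 0 .15 0 .38;0 0 .15 0 .38;0 0 .12 0 .38;0 0 .07 0 .38;0 0 0 0 .38;0 0 0 0 .38'; python3 -m crank '0 0 .02 0 .38;0 0 .015 0 .38;0 0 0 0 .38;0 0 0 0 .38';  python3 -m crank '0 0 .015 0 .38;0 0 0 0 .38;0 0 0 0 .38'
```

```text
time: 18.05
ee_pos: [0.5977, 0.0832, -0.008]
eef_rot: [0.624, 0.781, 0.0, 0.0]
ft_force: [-0.1, 0.3, -0.1]
width: 0.0604
grip_force: 0.0
time: 18.45
ee_pos: [0.5973, 0.0827, -0.0156]
eef_rot: [0.625, 0.781, 0.0, 0.0]
ft_force: [0.8, 0.5, -0.2]
width: 0.0602
grip_force: 0.0
time: 18.75
ee_pos: [0.5971, 0.0827, -0.0189]
eef_rot: [0.625, 0.781, -0.0, -0.0]
ft_force: [0.2, -0.1, 0.6]
width: 0.0602
grip_force: 0.0
```

```bash
python3 -m crank '0 0 .013 0 .38;0 0 .012 0 .38;0 0 0 0 .38'; python3 -m crank '0 0 0 0 -.6;0 0 0 0 -.6;0 0 0 0 -.6;0 0 0 0 -.6;0 0 0 0 -.6;0 0 0 0 -.6' 30; python3 -m crank '0 0 -.05 0 -.6;0 0 -.1 0 -.6;0 0 -.15 0 -.6;0 0 -.15 0 -.6;0 0 -.15 0 -.6;0 0 0 0 -.6'; python3 go.py .578 -.2715 .08 90
```

```text
time: 19.05
ee_pos: [0.5968, 0.0827, -0.0243]
eef_rot: [0.625, 0.781, -0.0, -0.0]
ft_force: [-0.3, -0.1, 0.1]
width: 0.0599
grip_force: 0.0
time: 19.65
ee_pos: [0.5973, 0.0827, -0.0238]
eef_rot: [0.625, 0.781, 0.0, 0.0]
ft_force: [-0.0, -0.3, 0.1]
width: 0.0331
grip_force: 30.0
time: 20.25
ee_pos: [0.5997, 0.0828, 0.1011]
eef_rot: [0.625, 0.781, 0.003, 0.002]
ft_force: [0.6, -0.3, -1.5]
width: 0.0334
grip_force: 30.0
t 20.25 pos [0.5997 0.0828 0.1011] ydir 12.7 z-axis [ 0.007  0.002 -1.   ] shift [-1.705 -0.495  0.101] rows>= 7.1
yaw -0.859 alt 1.141 j [-0.6   0.37  0.49  1.66 -0.19  1.15  0.15]
```

```bash
python3 -m crank '-.189 -.055 -.02 0 -.6;-.189 -.055 -.02 0 -.6;-.189 -.055 -.02 0 -.6;-.189 -.055 -.02 0 -.6;-.189 -.055 0 0 -.6;-.189 -.055 0 0 -.6;-.189 -.055 0 0 -.6;-.189 -.055 0 0 -.6;-.189 -.055 0 0 -.6;0 0 0 0 -.6';python3 -m crank '0 0 0 -.086 -.6;0 0 0 -.086 -.6;0 0 0 -.086 -.6;0 0 0 -.086 -.6;0 0 0 -.086 -.6;0 0 0 -.086 -.6;0 0 0 -.086 -.6;0 0 0 -.086 -.6;0 0 0 -.086 -.6;0 0 0 -.086 -.6';  python3 -m crank '0 0 0 0 -.6;0 0 0 0 -.6';  python3 go.py .578 -.2715 .08 90
python3 - <<'E'
from h import *
c=grab("wrist","w8.png")
for n,p in(("grn",(.643,-.272)),("red",(.5136,-.147)),("blu",(.4951,-.3087))): print(n,proj(c,[[*p,0],[*p,.01],[*p,.073]]).round(0).tolist())
E
```

```text
time: 21.25
ee_pos: [0.5723, -0.2781, 0.112]
eef_rot: [0.628, 0.778, -0.002, 0.0]
ft_force: [-0.7, 0.0, -1.0]
width: 0.033
grip_force: 30.0
time: 22.25
ee_pos: [0.5749, -0.2705, 0.1116]
eef_rot: [-0.004, 1.0, 0.0, -0.0]
ft_force: [-0.1, 0.1, -1.8]
width: 0.0332
grip_force: 30.0
time: 22.45
ee_pos: [0.575, -0.2707, 0.1118]
eef_rot: [0.001, 1.0, 0.0, -0.0]
ft_force: [0.8, -0.2, -0.6]
width: 0.0333
grip_force: 30.0
t 22.45 pos [ 0.575  -0.2707  0.1118] ydir 89.9 z-axis [-0.001  0.    -1.   ] shift [-0.015 -0.004  0.159] rows>= 0.6
yaw -0.002 alt 1.998 j [ 0.09  0.42  0.36  1.55 -0.16  1.2   2.05]
grn [[275.0, 258.0], [275.0, 261.0], [275.0, 292.0]]
red [[399.0, 138.0], [403.0, 138.0], [438.0, 141.0]]
blu [[237.0, 119.0], [236.0, 119.0], [225.0, 116.0]]
```

View pics/w8.png

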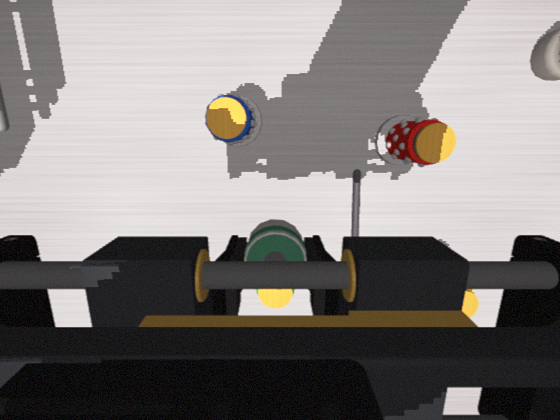

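Run:
```python
from h import *
for n,f in(("top","top0"),("side","side0")):
    c=grab(n); i=cv2.imread(f"pics/{f}.png"); h=cv2.cvtColor(i,cv2.COLOR_BGR2HSV); m=cv2.inRange(h,(12,130,70),(24,255,255))
    k,l,st,ce=cv2.connectedComponentsWithStats(m)
    for a,b in zip(st[1:],ce[1:]):
        if 60<a[4]<600: print(n,a[4],b.round(1),onz(c,*b,.073).round(4))
c=grab("wrist"); h=cv2.cvtColor(c["img"],cv2.COLOR_BGR2HSV); m=cv2.inRange(h,(12,130,70),(30,255,255))
m[:,:][240:]=0
k,l,st,ce=cv2.connectedComponentsWithStats(cv2.morphologyEx(m,cv2.MORPH_CLOSE,np.ones((3,3))))
for a,b in zip(st[1:],ce[1:]):
    if a[4]>60: print("w",a[4],b.round(1),onz(c,*b,.073).round(4))
```

```text
top 237 [13.5  9.7] [0.9233 0.4631 0.073 ]
top 88 [27.  10.3] [0.9226 0.4375 0.073 ]
top 287 [246.8 132.1] [0.6866 0.0153 0.073 ]
top 217 [312.1 150.4] [ 0.6535 -0.1041  0.073 ]
top 188 [403.3 158.1] [ 0.641  -0.2701  0.073 ]
top 115 [184.9 190.6] [0.5761 0.1238 0.073 ]
top 88 [156.4 196.6] [0.5646 0.1741 0.073 ]
top 238 [336.3 227.1] [ 0.5131 -0.147   0.073 ]
top 213 [426.7 238.5] [ 0.4944 -0.3069  0.073 ]
side 66 [257.3 143.3] [ 0.642  -0.2652  0.073 ]
side 93 [306.  181.3] [ 0.5151 -0.1423  0.073 ]
side 223 [241.6 196.4] [ 0.6511 -0.0834  0.073 ]
side 449 [212.2 247.7] [0.6854 0.0569 0.073 ]
side 250 [258.5 299.6] [0.5813 0.1594 0.073 ]
side 64 [261.  326.6] [0.5705 0.2083 0.073 ]
w 1267 [226.2 117.1] [ 0.4962 -0.3084  0.073 ]
w 1259 [434.8 142.4] [ 0.5149 -0.1492  0.073 ]
```

```bash
python3 -m crank '-.01 .003 .15 0 -.6;0 0 .15 0 -.6;0 0 .15 0 -.6;0 0 .1 0 -.6;0 0 .06 0 -.6;0 0 .04 0 -.6;0 0 0 0 -.6;0 0 0 0 -.6'; python3 go.py .577 -.270 -.0235 90
```

```text
time: 23.45
ee_pos: [0.5779, -0.2707, -0.0169]
eef_rot: [-0.001, 1.0, -0.0, 0.001]
ft_force: [0.2, -0.6, -1.7]
width: 0.033
grip_force: 30.0
t 23.45 pos [ 0.5779 -0.2707 -0.0169] ydir 90.1 z-axis [ 0.001 -0.    -1.   ] shift [0.005 0.003 0.033] rows>= 0.1
yaw 0.001 alt -1.999 j [ 0.12  0.56  0.33  1.64 -0.21  0.97  2.09]
```

```bash
python3 -m crank '0 0 .015 0 -.6;0 0 .012 0 -.6;0 0 .006 0 -.6;0 0 0 0 -.6'; python3 -m crank '0 0 0 0 0;0 0 0 0 0;0 0 0 0 0;0 0 0 0 0'; python3 go.py .577 -.270 -.0235 90;  python3 -m crank '0 0 -.05 0 0;0 0 -.15 0 0;0 0 -.2 0 0;0 0 -.2 0 0;0 0 -.2 0 0;0 0 0 0 0'; python3 go.py .5469 .3123 .12 12.6
python3 - <<'E'
from h import *
for n in ("wrist","top"):
  c=grab(n); h=cv2.cvtColor(c["img"],cv2.COLOR_BGR2HSV); m=cv2.inRange(h,(50,60,30),(90,255,255))
  k,l,st,ce=cv2.connectedComponentsWithStats(m)
  for a,b in zip(st[1:],ce[1:]):
    if a[4]>60: print(n,a,b.round(1),onz(c,*b,.024).round(4),onz(c,a[0]+a[2]/2-.5,a[1]+a[3]/2-.5,.024).round(4))
E
```

```text
time: 23.85
ee_pos: [0.5775, -0.2704, -0.0238]
eef_rot: [-0.001, 1.0, 0.0, 0.0]
ft_force: [-1.2, 1.1, 4.6]
width: 0.0331
grip_force: 30.0
time: 24.25
ee_pos: [0.5773, -0.2704, -0.0245]
eef_rot: [-0.001, 1.0, 0.0, 0.0]
ft_force: [-0.0, 0.1, -0.0]
width: 0.0429
grip_force: 0.0
t 24.25 pos [ 0.5773 -0.2704 -0.0245] ydir 90.1 z-axis [ 0.  0. -1.] shift [ 0.001  0.002 -0.005] rows>= 0.0
yaw 0.001 alt -1.999 j [ 0.12  0.57  0.33  1.65 -0.21  0.96  2.09]
time: 24.85
ee_pos: [0.5802, -0.2721, 0.1428]
eef_rot: [-0.0, 1.0, -0.002, 0.005]
ft_force: [0.6, -0.3, -0.1]
width: 0.0433
grip_force: 0.0
t 24.85 pos [ 0.5802 -0.2721  0.1428] ydir 90.1 z-axis [ 0.01  -0.003 -1.   ] shift [0.165 2.922 0.103] rows>= 11.7
yaw 0.861 alt -1.139 j [ 0.08  0.4   0.37  1.51 -0.15  1.25  2.05]
wrist [  0  47  13  58 400] [ 3.9 84.5] [ 0.4689 -0.5396  0.024 ] [ 0.4607 -0.5356  0.024 ]
wrist [   0  114   26   54 1087] [ 10.1 142. ] [ 0.524  -0.5466  0.024 ] [ 0.5225 -0.5438  0.024 ]
wrist [263 178  28  28 506] [276.9 191.4] [ 0.5756 -0.2714  0.024 ] [ 0.5757 -0.2718  0.024 ]
wrist [260 233  33  29 494] [276.3 247.5] [ 0.6405 -0.2719  0.024 ] [ 0.6399 -0.2722  0.024 ]
top [391 192  16  17 182] [398.2 200.1] [ 0.5727 -0.2702  0.024 ] [ 0.5728 -0.2707  0.024 ]
top [ 72 350  59  22 807] [101.4 360.3] [0.2759 0.2687 0.024 ] [0.2755 0.2693 0.024 ]
```

```bash
python3 go.py .6462 .2693 .13 -59.4; python3 -m crank '-.027 .225 0 0 -.2;-.027 .225 0 0 -.2;-.027 .225 0 0 -.2;-.027 .225 0 0 -.2;-.027 .225 0 0 -.2;-.027 .225 0 0 -.2;-.027 .225 0 0 -.2;-.027 .225 0 0 -.2;-.027 .225 0 0 -.2;-.027 .225 0 0 -.2'; python3 -m crank '-.027 .225 .03 0 -.2;-.027 .225 .03 0 -.2;0 0 0 .09 -.2;0 0 0 .09 -.2;0 0 0 .09 -.2;0 0 0 .09 -.2;0 0 0 .09 -.2;0 0 0 .09 -.2;0 0 0 .09 -.2;0 0 0 .09 -.2'; python3 -m crank '0 0 0 .09 -.2;0 0 0 .09 -.2;0 0 0 .09 -.2;0 0 0 .09 -.2;0 0 0 .09 -.2;0 0 0 .09 -.2;0 0 0 .09 -.2;0 0 0 .09 -.2;0 0 0 .09 -.2;0 0 0 .09 -.2';python3 go.py .6462 .2693 .015 -59.4
```

```text
t 24.95 pos [ 0.5779 -0.2707  0.1371] ydir 90.1 z-axis [ 0.003 -0.001 -1.   ] shift [-0.345  2.699  0.035] rows>= 10.9
yaw -0.339 alt 1.661 j [ 0.08  0.4   0.37  1.52 -0.15  1.25  2.05]
time: 25.95
ee_pos: [0.6298, 0.1813, 0.1342]
eef_rot: [-0.001, 1.0, -0.0, -0.001]
ft_force: [1.4, -0.6, -0.6]
width: 0.0348
grip_force: 0.0
time: 26.95
ee_pos: [0.6404, 0.2694, 0.122]
eef_rot: [0.538, 0.843, -0.001, -0.001]
ft_force: [0.2, 0.1, -0.3]
width: 0.0351
grip_force: 0.0
time: 27.95
ee_pos: [0.6405, 0.2694, 0.1221]
eef_rot: [0.956, 0.292, -0.001, 0.0]
ft_force: [-0.8, -0.3, 0.4]
width: 0.0353
grip_force: 0.0
t 27.95 pos [0.6405 0.2694 0.1221] ydir -56.1 z-axis [-0.002 -0.001 -1.   ] shift [0.025 0.016 0.535] rows>= 2.1
yaw 0.037 alt -1.963 j [-0.89  0.59  0.64  1.37 -0.35  1.3  -1.22]
```

```bash
python3 -m crank '.025 .016 0 .037 -.2;0 0 0 0 -.2;0 0 .15 0 -.2;0 0 .15 0 -.2;0 0 .15 0 -.2;0 0 .085 0 -.2;0 0 0 0 -.2;0 0 0 0 -.8;0 0 0 0 -.8;0 0 0 0 -.8' 8;python3 go.py .6462 .2693 .015 -59.4
```

```text
time: 28.95
ee_pos: [0.6481, 0.2702, 0.0182]
eef_rot: [0.964, 0.267, 0.001, -0.0]
ft_force: [-0.6, 0.0, -0.2]
width: 0.0185
grip_force: 0.0
t 28.95 pos [0.6481 0.2702 0.0182] ydir -59.0 z-axis [ 0.002  0.001 -1.   ] shift [-0.011 -0.001  0.016] rows>= 0.1
yaw 0.004 alt -1.996 j [-0.86  0.7   0.6   1.44 -0.42  1.13 -1.22]
```

```bash
python3 -m crank '-.01 0 0 0 -.8;0 0 0 0 -.8;0 0 0 0 -.8;-.0025 -.0481 0 -.0667 -.8;-.0025 -.0481 0 -.0667 -.8;-.0025 -.0481 0 -.0667 -.8;-.0025 -.0481 0 -.0667 -.8;-.0025 -.0481 0 -.0667 -.8;-.0025 -.0481 0 -.0667 -.8'; python3 go.py .6028 .3072 .018 -23.4;  python3 -m crank '-.0025 -.0481 0 -.0667 -.8;-.0025 -.0481 0 -.0667 -.8;-.0025 -.0481 0 -.0667 -.8;-.0025 -.0481 0 -.0667 -.8;-.0025 -.0481 0 -.0667 -.8;-.0025 -.0481 0 -.0667 -.8'; python3 go.py .5469 .3123 .018 12.6
```

```text
time: 29.85
ee_pos: [0.6035, 0.3074, 0.0178]
eef_rot: [0.833, 0.554, 0.002, 0.0]
ft_force: [2.2, 1.2, 1.2]
width: 0.014
grip_force: 8.0
t 29.85 pos [0.6035 0.3074 0.0178] ydir -22.8 z-axis [ 0.003  0.002 -1.   ] shift [-0.002 -0.003 -0.001] rows>= 0.0
yaw 0.007 alt -1.993 j [-0.87  0.62  0.47  1.52 -0.3   1.08 -0.73]
time: 30.45
ee_pos: [0.547, 0.3124, 0.0179]
eef_rot: [0.621, 0.784, 0.002, 0.001]
ft_force: [15.4, 4.7, -3.8]
width: 0.0138
grip_force: 7.4
t 30.45 pos [0.547  0.3124 0.0179] ydir 13.3 z-axis [ 0.003  0.002 -1.   ] shift [-0.    -0.    -0.001] rows>= 0.0
yaw 0.007 alt -1.993 j [-0.85  0.5   0.34  1.65 -0.19  1.02 -0.22]
```

```bash
python3 -m crank '0 0 0 0 -.8;0 0 0 0 -.8'; python3 -m crank '-.0011 -.0321 0 -.0444 -.8;-.0011 -.0321 0 -.0444 -.8;0 0 0 0 -.8'
python3 - <<'E'
from h import *
c=grab("side","s9.png"); crop(c["img"],170,230,190,190,3,"s9c.png"); print(read_state()["ee_pos"])
E
```

```text
time: 30.65
ee_pos: [0.5465, 0.3122, 0.0177]
eef_rot: [0.624, 0.782, 0.001, -0.0]
ft_force: [-1.1, 2.3, 6.6]
width: 0.0137
grip_force: 8.0
time: 30.95
ee_pos: [0.5341, 0.3083, 0.0177]
eef_rot: [0.567, 0.824, 0.001, -0.0]
ft_force: [-0.3, 2.5, 5.3]
width: 0.0137
grip_force: 8.0
[0.53435264 0.30842333 0.01775413]
```

View pics/s9c.png

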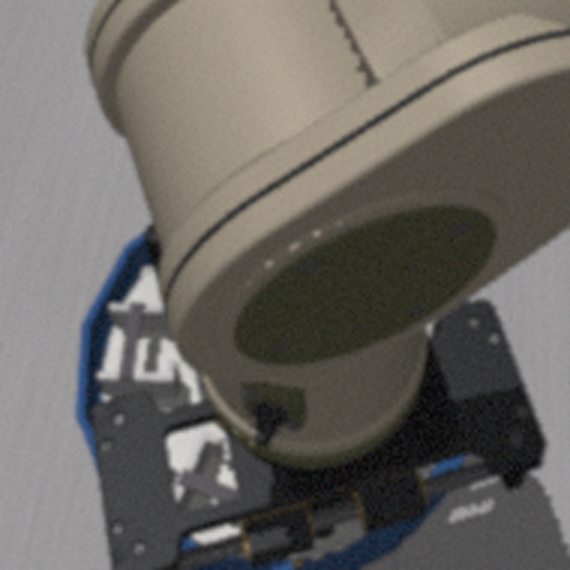

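```bash
python3 -m crank '-.0025 -.0481 0 -.0667 -.8;-.0025 -.0481 0 -.0667 -.8;-.0025 -.0481 0 -.0667 -.8;-.0025 -.0481 0 -.0667 -.8;-.0025 -.0481 0 -.0667 -.8;-.0025 -.0481 0 -.0667 -.8;-.0025 -.0481 0 -.0667 -.8;-.0025 -.0481 0 -.0667 -.8'; python3 -m crank '-.0025 -.0481 0 -.0667 -.8;-.0025 -.0481 0 -.0667 -.8;-.0025 -.0481 0 -.0667 -.8;-.0025 -.0481 0 -.0667 -.8;-.0025 -.0481 0 -.0667 -.8;-.0025 -.0481 0 -.0667 -.8;-.0025 -.0481 0 -.0667 -.8;0 0 0 0 -.8'; python3 go.py .5305 .138 .018 156.6
```

```text
time: 31.8
ee_pos: [0.4818, 0.255, 0.0177]
eef_rot: [0.182, 0.983, 0.001, 0.001]
ft_force: [1.2, 0.1, 6.5]
width: 0.0139
grip_force: 8.0
time: 32.6
ee_pos: [0.4832, 0.1876, 0.0176]
eef_rot: [-0.181, 0.983, 0.0, 0.002]
ft_force: [3.1, 1.3, 5.8]
width: 0.0136
grip_force: 8.0
t 32.6 pos [0.4832 0.1876 0.0176] ydir 110.9 z-axis [ 0.003  0.001 -1.   ] shift [-0.133 -0.316 -0.001] rows>= 1.4
yaw -0.508 alt 1.492 j [-0.55  0.27  0.1   1.94 -0.03  0.93  1.5 ]
```

```bash
python3 -m crank '-.0025 -.0481 0 -.0667 -.8;-.0025 -.0481 0 -.0667 -.8;-.0025 -.0481 0 -.0667 -.8;-.0025 -.0481 0 -.0667 -.8;-.0025 -.0481 0 -.0667 -.8;-.0025 -.0481 0 -.0667 -.8;-.0025 -.0481 0 -.0667 -.8;-.001 -.03 0 -.041 -.8;0 0 0 0 -.8;0 0 0 0 -.8'; python3 go.py .5305 .138 .018 156.6; python3 -m crank '0 0 0 0 -.4;0 0 0 0 -.4;0 0 0 0 -.4;0 0 -.15 0 -.4;0 0 -.15 0 -.4;0 0 -.2 0 -.4;0 0 -.2 0 -.4;0 0 0 0 -1;0 0 0 0 -1'; python3 go.py .5561 .2733 .15 12.6
```

```text
time: 33.6
ee_pos: [0.5315, 0.1387, 0.0174]
eef_rot: [-0.548, 0.836, 0.0, 0.001]
ft_force: [2.2, 4.0, 5.3]
width: 0.0137
grip_force: 8.0
t 33.6 pos [0.5315 0.1387 0.0174] ydir 156.5 z-axis [ 0.002  0.002 -1.   ] shift [ 0.005  0.003 -0.003] rows>= 0.0
yaw -0.001 alt 1.999 j [-0.35  0.33  0.02  1.85 -0.01  0.95  2.4 ]
time: 34.5
ee_pos: [0.5306, 0.1371, 0.157]
eef_rot: [-0.55, 0.835, -0.0, 0.001]
ft_force: [0.4, 0.3, -1.4]
width: 0.0172
grip_force: 0.0
t 34.5 pos [0.5306 0.1371 0.157 ] ydir 156.7 z-axis [ 0.001  0.    -1.   ] shift [-0.676  0.152  0.036] rows>= 2.8
yaw -0.399 alt 1.601 j [-0.36  0.18  0.03  1.72 -0.01  1.24  2.4 ]
```

```bash
python3 -m crank '-.169 .038 .01 0 -1;-.169 .038 .01 0 -1;-.169 .038 .01 0 -1;-.169 .038 0 0 -1;0 0 0 .09 -1;0 0 0 .09 -1;0 0 0 .09 -1;0 0 0 .09 -1;0 0 0 .09 -1;0 0 0 .09 -1'; python3 -m crank '0 0 0 .09 -1;0 0 0 .09 -1;0 0 0 .09 -1;0 0 0 .09 -1;0 0 0 .09 -1;0 0 0 .09 -1;0 0 0 .09 -1;0 0 0 .09 -1;0 0 0 .09 -1;0 0 0 .09 -1';python3 -m crank '0 0 0 .09 -1;0 0 0 .073 -1;0 0 0 0 -1;0 0 0 0 -1'; python3 go.py .5561 .2733 .018 12.6;python3 - <<'E'
from h import *
for n in("side","top"):
    c=grab(n,n+"10.png"); h=cv2.cvtColor(c["img"],cv2.COLOR_BGR2HSV); m=cv2.inRange(h,(0,150,60),(6,255,255))|cv2.inRange(h,(176,150,60),(180,255,255))
    k,l,st,ce=cv2.connectedComponentsWithStats(m)
    for a,b in zip(st[1:],ce[1:]):
        if a[4]>15: print(n,a,b.round(1),onz(c,*b,.032).round(4))
print("expect red",.567+.08*np.cos(-1.3515),.2225+.08*np.sin(-1.3515))
E
```

```text
time: 35.5
ee_pos: [0.5548, 0.2727, 0.1484]
eef_rot: [-0.154, 0.988, -0.001, -0.002]
ft_force: [0.2, 0.1, 0.3]
width: 0.0002
grip_force: 0.0
time: 36.5
ee_pos: [0.5549, 0.2726, 0.1485]
eef_rot: [0.524, 0.852, -0.001, -0.001]
ft_force: [1.2, 0.4, 0.5]
width: 0.0003
grip_force: 0.0
time: 36.9
ee_pos: [0.5552, 0.2729, 0.1493]
eef_rot: [0.625, 0.781, -0.001, -0.0]
ft_force: [-0.5, 0.8, -0.0]
width: 0.0004
grip_force: 0.0
t 36.9 pos [0.5552 0.2729 0.1493] ydir 12.6 z-axis [-0.002 -0.001 -1.   ] shift [0.001 0.006 0.657] rows>= 2.6
yaw 0.0 alt -2.0 j [-0.79  0.35  0.32  1.55 -0.11  1.26 -0.22]
side [369 135  35  26 562] [389.7 149.7] [ 0.3073 -0.3199  0.032 ]
side [305 197   7   6  16] [307.7 199.3] [ 0.5087 -0.1259  0.032 ]
side [381 279  44  30 306] [398.9 299.2] [0.3264 0.1128 0.032 ]
top [239 120  12  13 122] [244.5 126.2] [0.7118 0.0223 0.032 ]
top [170 184   9  16  79] [173.2 191.9] [0.582  0.1528 0.032 ]
top [181 184   5  13  43] [182.9 189.9] [0.5861 0.1348 0.032 ]
top [326 221   5  14  22] [327.5 228.1] [ 0.5167 -0.1354  0.032 ]
top [ 427  315   44   54 1520] [444.4 341.5] [ 0.3144 -0.3433  0.032 ]
expect red 0.5844034284978135 0.14441593839635714
```

Red is in the gate. Eject.

```bash
python3 -m crank '0 0 .2 0 -1;0 0 .2 0 -1;0 0 .15 0 -1;0 0 .1 0 -1;0 0 0 0 -1;0 0 0 0 -1'; python3 -m crank '-.04 0 0 0 -1;-.04 0 0 0 -1;-.04 0 0 0 -1;-.04 0 0 0 -1;-.04 0 0 0 -1;-.04 0 0 0 -1;-.04 0 0 0 -1;-.04 0 0 0 -1;-.04 0 0 0 -1;-.03 0 0 0 -1'; python3 -m crank '-.025 0 0 0 -1;-.015 0 0 0 -1;0 0 0 0 -1;0 0 0 0 -1'; python3 go.py .5744 .1893 .018 12.6
```

```text
time: 37.6
ee_pos: [0.556, 0.2733, 0.021]
eef_rot: [0.626, 0.78, 0.0, 0.0]
ft_force: [0.7, 0.4, 0.5]
width: 0.0006
grip_force: 0.0
time: 38.6
ee_pos: [0.573, 0.1992, 0.0221]
eef_rot: [0.626, 0.78, 0.002, -0.001]
ft_force: [-3.3, 9.0, 5.6]
width: 0.0005
grip_force: 4.8
time: 39.0
ee_pos: [0.5743, 0.1929, 0.0222]
eef_rot: [0.625, 0.78, 0.002, -0.001]
ft_force: [-4.2, 10.9, 5.5]
width: 0.0008
grip_force: 5.9
t 39.0 pos [0.5743 0.1929 0.0222] ydir 12.6 z-axis [ 0.001  0.005 -1.   ] shift [-0.018 -0.004  0.021] rows>= 0.1
yaw 0.0 alt -2.0 j [-0.66  0.45  0.32  1.71 -0.17  1.01 -0.05]
```

```bash
python3 -m crank '-.02 0 0 0 -1;0 0 0 0 -1;0 0 0 0 -1'; python3 -m crank '.06 0 0 0 -1;.1 0 0 0 -1;.1 0 0 0 -1;.1 0 0 0 -1;.1 0 0 0 -1;0 0 -.1 0 -1;0 0 -.2 0 -1;0 0 -.2 0 -1;0 0 -.15 0 -1;0 0 0 0 -1'; python3 go.py .597 .084 .12 12.6
python3 - <<'E'
from h import *
for n in("top",):
    c=grab(n,n+"11.png"); h=cv2.cvtColor(c["img"],cv2.COLOR_BGR2HSV); m=cv2.inRange(h,(0,150,60),(6,255,255))|cv2.inRange(h,(176,150,60),(180,255,255))
    k,l,st,ce=cv2.connectedComponentsWithStats(m)
    for a,b in zip(st[1:],ce[1:]):
        if a[4]>15: print(n,a,b.round(1),onz(c,*b,.024).round(4))
E
```

```text
time: 39.3
ee_pos: [0.5743, 0.1928, 0.0222]
eef_rot: [0.624, 0.781, 0.004, -0.003]
ft_force: [-6.8, 19.2, 5.8]
width: 0.0007
grip_force: 10.7
time: 40.3
ee_pos: [0.5582, 0.2751, 0.1562]
eef_rot: [0.627, 0.779, 0.004, 0.001]
ft_force: [0.8, -0.6, -0.1]
width: 0.0005
grip_force: 0.0
t 40.3 pos [0.5582 0.2751 0.1562] ydir 12.4 z-axis [ 0.007  0.004 -1.   ] shift [-0.975 -0.017  0.178] rows>= 4.0
yaw -0.002 alt 1.998 j [-0.79  0.34  0.33  1.54 -0.11  1.26 -0.23]
top [239 120  12  13 121] [244.5 126.3] [0.7144 0.0228 0.024 ]
top [202 179  16  15 157] [209.8 186.2] [0.5954 0.0859 0.024 ]
top [326 221   5  14  22] [327.5 228. ] [ 0.518  -0.1362  0.024 ]
top [ 427  315   44   54 1523] [444.3 341.4] [ 0.314  -0.3458  0.024 ]
```

```bash
python3 -m crank '-.191 -.003 0 0 .38;-.191 -.003 0 0 .38;-.191 -.003 .065 0 .38;-.191 -.003 .065 0 .38;-.191 -.003 .065 0 .38;0 0 0 0 .38;0 0 0 0 .38;0 0 0 0 .38'
python3 - <<'E'
from h import *
c=grab("wrist"); h=cv2.cvtColor(c["img"],cv2.COLOR_BGR2HSV); m=cv2.inRange(h,(0,150,60),(6,255,255))|cv2.inRange(h,(176,150,60),(180,255,255))
k,l,st,ce=cv2.connectedComponentsWithStats(m)
for a,b in zip(st[1:],ce[1:]):
    if a[4]>100: print(a,b.round(1),onz(c,*b,.024).round(4))
E
python3 go.py .598 .084 -.023 12.6
```

```text
time: 41.15
ee_pos: [0.5933, 0.089, 0.1112]
eef_rot: [0.626, 0.78, -0.0, -0.0]
ft_force: [-0.5, -0.4, 0.3]
width: 0.0551
grip_force: 0.0
[   0  112   27   84 1421] [ 11.8 156. ] [0.3428 0.0799 0.024 ]
[264 193  30  30 587] [278.2 207.7] [0.5976 0.0851 0.024 ]
t 41.2 pos [0.5934 0.0894 0.1114] ydir 12.6 z-axis [-0.  0. -1.] shift [-0.032  0.017  0.672] rows>= 2.7
yaw -0.0 alt 2.0 j [-0.55  0.35  0.41  1.65 -0.15  1.17  0.11]
```

```bash
python3 -m crank '-.032 .016 .15 0 .38;0 0 .15 0 .38;0 0 .15 0 .38;0 0 .12 0 .38;0 0 .07 0 .38;0 0 .03 0 .38;0 0 0 0 .38;0 0 0 0 .38'; python3 -m crank '0 0 0 0 -.6;0 0 0 0 -.6;0 0 0 0 -.6;0 0 0 0 -.6;0 0 0 0 -.6;0 0 0 0 -.6' 30; python3 -m crank '0 0 -.05 0 -.6;0 0 -.1 0 -.6;0 0 -.15 0 -.6;0 0 -.15 0 -.6;0 0 -.15 0 -.6;0 0 -.05 0 -.6;0 0 0 0 -.6'; python3 go.py .449 -.148 .11 90
```

```text
time: 42.0
ee_pos: [0.599, 0.0829, -0.0213]
eef_rot: [0.626, 0.78, 0.001, 0.0]
ft_force: [0.1, 0.5, 1.0]
width: 0.0601
grip_force: 0.0
time: 42.6
ee_pos: [0.5983, 0.0826, -0.0222]
eef_rot: [0.626, 0.78, 0.0, 0.0]
ft_force: [-1.0, 0.2, 1.8]
width: 0.0331
grip_force: 30.0
time: 43.3
ee_pos: [0.5989, 0.0827, 0.1089]
eef_rot: [0.626, 0.78, 0.001, 0.001]
ft_force: [-0.4, 0.0, -2.1]
width: 0.0332
grip_force: 30.0
t 43.3 pos [0.5989 0.0827 0.1089] ydir 12.5 z-axis [ 0.002  0.001 -1.   ] shift [-0.964 -0.981 -0.008] rows>= 5.5
yaw -0.862 alt 1.138 j [-0.54  0.36  0.41  1.65 -0.15  1.17  0.12]
```

```bash
python3 -m crank '-.138 -.14 0 0 -.6;-.138 -.14 0 0 -.6;-.138 -.14 0 0 -.6;-.138 -.14 0 0 -.6;-.138 -.14 0 0 -.6;-.138 -.14 0 0 -.6;-.138 -.14 0 0 -.6;0 0 0 -.086 -.6;0 0 0 -.086 -.6;0 0 0 -.086 -.6';python3 -m crank '0 0 0 -.086 -.6;0 0 0 -.086 -.6;0 0 0 -.086 -.6;0 0 0 -.086 -.6;0 0 0 -.086 -.6;0 0 0 -.086 -.6;0 0 0 -.086 -.6;0 0 0 0 -.6;0 0 0 0 -.6'; python3 go.py .449 -.148 -.022 90
```

```text
time: 44.3
ee_pos: [0.4472, -0.1483, 0.1059]
eef_rot: [0.454, 0.891, -0.0, -0.001]
ft_force: [-0.4, 0.5, -2.5]
width: 0.0332
grip_force: 30.0
time: 45.2
ee_pos: [0.4477, -0.1482, 0.1065]
eef_rot: [0.003, 1.0, 0.0, -0.001]
ft_force: [-1.1, -0.8, -2.6]
width: 0.0329
grip_force: 30.0
t 45.2 pos [ 0.4477 -0.1482  0.1065] ydir 89.6 z-axis [-0.002  0.    -1.   ] shift [-0.007  0.001  0.643] rows>= 2.6
yaw -0.004 alt 1.996 j [-0.28  0.05  0.53  1.98 -0.03  1.11  1.82]
```

```bash
python3 -m crank '-.008 0 .15 0 -.6;0 0 .15 0 -.6;0 0 .15 0 -.6;0 0 .1 0 -.6;0 0 .05 0 -.6;0 0 .02 0 -.6;0 0 0 0 -.6;0 0 0 0 -.6'; python3 go.py .4493 -.148 -.0225 90
```

```text
time: 46.0
ee_pos: [0.4508, -0.1485, -0.0156]
eef_rot: [0.002, 1.0, -0.0, 0.001]
ft_force: [-0.2, 0.1, -2.4]
width: 0.0329
grip_force: 30.0
t 46.0 pos [ 0.4508 -0.1485 -0.0156] ydir 89.8 z-axis [ 0.001 -0.    -1.   ] shift [0.008 0.003 0.034] rows>= 0.1
yaw -0.002 alt 1.998 j [-0.24  0.26  0.51  2.08 -0.17  0.84  1.94]
```

```bash
python3 -m crank '.006 0 .015 0 -.6;0 0 .012 0 -.6;0 0 .007 0 -.6;0 0 0 0 -.6'; python3 -m crank '0 0 0 0 0;0 0 0 0 0;0 0 0 0 0;0 0 0 0 0'; python3 go.py .4493 -.148 -.0235 90;  python3 -m crank '0 0 -.05 0 0;0 0 -.15 0 0;0 0 -.2 0 0;0 0 -.2 0 0;0 0 -.2 0 -.2;0 0 0 0 -.2'; python3 go.py .5305 .138 .13 156.6
python3 - <<'E'
from h import *
for n in ("wrist","top"):
  c=grab(n); h=cv2.cvtColor(c["img"],cv2.COLOR_BGR2HSV)
  for nm,m in (("r",cv2.inRange(h,(0,150,60),(6,255,255))|cv2.inRange(h,(176,150,60),(180,255,255))),("g",cv2.inRange(h,(50,60,30),(90,255,255))),("pil",cv2.inRange(h,(12,130,70),(30,255,255)))):
   k,l,st,ce=cv2.connectedComponentsWithStats(m)
   for a,b in zip(st[1:],ce[1:]):
    if a[4]>100: print(n,nm,a,b.round(1),onz(c,*b,.073 if nm=="pil" else .024).round(4))
E
```

```text
time: 46.4
ee_pos: [0.4491, -0.1483, -0.0224]
eef_rot: [0.001, 1.0, 0.0, 0.0]
ft_force: [-4.7, 2.5, 14.7]
width: 0.0338
grip_force: 30.0
time: 46.8
ee_pos: [0.4489, -0.1484, -0.0233]
eef_rot: [0.001, 1.0, 0.0, 0.0]
ft_force: [0.0, -0.5, 0.5]
width: 0.0436
grip_force: 0.0
t 46.8 pos [ 0.4489 -0.1484 -0.0233] ydir 89.9 z-axis [ 0.  0. -1.] shift [-0.002  0.002  0.001] rows>= 0.0
yaw -0.001 alt 1.999 j [-0.23  0.27  0.5   2.09 -0.18  0.82  1.95]
time: 47.4
ee_pos: [0.4518, -0.1493, 0.1424]
eef_rot: [0.001, 1.0, -0.0, 0.004]
ft_force: [0.7, 0.4, 0.1]
width: 0.0369
grip_force: 0.0
t 47.4 pos [ 0.4518 -0.1493  0.1424] ydir 89.8 z-axis [ 0.009 -0.    -1.   ] shift [-0.389  1.438  0.065] rows>= 6.0
yaw -0.742 alt 1.258 j [-0.3   0.01  0.54  1.94 -0.01  1.18  1.81]
wrist r [   7    0  116  112 9943] [65.6 55.4] [ 0.3139 -0.3498  0.024 ]
wrist r [ 468    0   58  102 1526] [484.   58.8] [0.3179 0.0503 0.024 ]
wrist r [263 177  27  28 493] [276.  190.4] [ 0.4459 -0.1491  0.024 ]
wrist r [261 234  33  28 426] [276.8 248.1] [ 0.5126 -0.1484  0.024 ]
wrist pil [348 249  15  53 442] [356.4 275.7] [ 
[... 217 characters left out ...]
] [ 0.5713 -0.0966  0.073 ]
top r [239 120  12  13 124] [244.6 126.4] [0.7142 0.0226 0.024 ]
top r [444 315  27  53 151] [461.8 345.9] [ 0.3064 -0.3771  0.024 ]
top r [444 321  17  43 523] [452.1 345.5] [ 0.3069 -0.3595  0.024 ]
top g [388 152  24  23 126] [396.5 165.9] [ 0.6391 -0.269   0.024 ]
top g [ 72 350  59  22 802] [101.4 360.3] [0.2759 0.2687 0.024 ]
top pil [  0   1  32  18 485] [14.9  9.6] [0.9238 0.4606 0.073 ]
top pil [233 119  26  25 367] [246.2 132.7] [0.6855 0.0164 0.073 ]
top pil [303 143  19  18 258] [312.4 151.2] [ 0.652  -0.1048  0.073 ]
top pil [127 149  33   6 119] [142.9 151.5] [0.6477 0.2028 0.073 ]
top pil [395 151  17  16 207] [403.3 158.3] [ 0.6406 -0.2699  0.073 ]
```

```bash
python3 -m crank '-.056 .206 0 0 -.2;-.056 .206 0 0 -.2;-.056 .206 0 0 -.2;-.056 .206 0 0 -.2;-.056 .206 0 0 -.2;-.056 .206 0 0 -.2;-.056 .206 0 0 -.2;0 0 0 -.083 -.2;0 0 0 -.083 -.2;0 0 0 -.083 -.2';python3 -m crank '0 0 0 -.083 -.2;0 0 0 -.083 -.2;0 0 0 -.083 -.2;0 0 0 -.083 -.2;0 0 0 -.083 -.2;0 0 0 -.083 -.2;0 0 0 0 -.2;0 0 0 0 -.2'; python3 go.py .5305 .138 .018 156.6;python3 - <<'E'
from h import *
for n in ("side","top"):
  c=grab(n,n+"12.png"); h=cv2.cvtColor(c["img"],cv2.COLOR_BGR2HSV)
  for nm,m in (("r",cv2.inRange(h,(0,150,60),(6,255,255))|cv2.inRange(h,(176,150,60),(180,255,255))),("g",cv2.inRange(h,(50,60,30),(90,255,255)))):
   k,l,st,ce=cv2.connectedComponentsWithStats(m)
   for a,b in zip(st[1:],ce[1:]):
    if a[4]>50: print(n,nm,a,b.round(1),onz(c,*b,.024).round(4))
E
```

```text
time: 48.5
ee_pos: [0.527, 0.1396, 0.135]
eef_rot: [-0.196, 0.981, -0.0, -0.002]
ft_force: [1.1, 0.0, 1.3]
width: 0.0347
grip_force: 0.0
time: 49.3
ee_pos: [0.5274, 0.1394, 0.1358]
eef_rot: [-0.551, 0.835, 0.0, -0.001]
ft_force: [0.2, -0.1, 0.5]
width: 0.0349
grip_force: 0.0
t 49.3 pos [0.5274 0.1394 0.1358] ydir 156.9 z-axis [-0.002 -0.001 -1.   ] shift [-0.    -0.018  0.589] rows>= 2.4
yaw 0.003 alt -1.997 j [-0.5   0.2   0.18  1.76 -0.04  1.19  2.43]
side r [366 135  38  26 873] [384.3 147.3] [ 0.3181 -0.3382  0.024 ]
side r [330 194  11   8  54] [335.1 197.5] [ 0.4455 -0.145   0.024 ]
side r [204 229  11  12 104] [209.2 234.1] [ 0.7143 -0.0122  0.024 ]
side r [381 279  46  30 295] [399.3 299.2] [0.3236 0.1083 0.024 ]
side g [  74    0  117   25 2537] [134.7  10.8] [ 1.275  -1.1324  0.024 ]
side g [ 460    0   66   36 1489] [494.6  19.8] [-0.1706 -1.1618  0.024 ]
side g [353  91  16  16 142] [361.7  99.6] [ 0.3687 -0.5576  0.024 ]
side g [429 364  17  56 866] [437.3 392. ] [0.2797 0.2703 0.024 ]
top r [239 120  12  13 122] [244.6 126.3] [0.7144 0.0227 0.024 ]
top r [327 260  16  17 178] [334.3 268.1] [ 0.4436 -0.1482  0.024 ]
top r [ 427  315   44   54 1558] [444.5 341.3] [ 0.3142 -0.3462  0.024 ]
top g [389 151  23  24 118] [397.5 165.6] [ 0.6398 -0.2708  0.024 ]
top g [391 192  16  17 178] [398.2 199.8] [ 0.5732 -0.2703  0.024 ]
```

```bash
python3 -m crank '0 -.015 .1 0 -.2;0 0 .15 0 -.2;0 0 .15 0 -.2;0 0 .13 0 -.2;0 0 .06 0 -.2;0 0 0 0 -.8;0 0 0 0 -.8;0 0 0 0 -.8;0 0 0 0 -.8;0 0 0 0 -.8' 8; python3 go.py .5305 .138 .018 156.6; python3 -m crank '-.0025 .0481 0 .0667 -.8;-.0025 .0481 0 .0667 -.8;-.0025 .0481 0 .0667 -.8;-.0025 .0481 0 .0667 -.8;-.0025 .0481 0 .0667 -.8;-.0025 .0481 0 .0667 -.8';  python3 -m crank '-.0025 .0481 0 .0667 -.8;-.0025 .0481 0 .0667 -.8;-.0025 .0481 0 .0667 -.8;-.0025 .0481 0 .0667 -.8;-.0025 .0481 0 .0667 -.8;-.0025 .0481 0 .0667 -.8;0 0 0 0 -.8;0 0 0 0 -.8'; python3 go.py .4754 .2311 .018 84.6
```

```text
time: 50.4
ee_pos: [0.5311, 0.1392, 0.02]
eef_rot: [-0.553, 0.833, 0.0, 0.001]
ft_force: [-3.1, 0.1, 6.1]
width: 0.0137
grip_force: 8.0
t 50.4 pos [0.5311 0.1392 0.02  ] ydir 157.1 z-axis [ 0.001  0.001 -1.   ] shift [0.007 0.    0.01 ] rows>= 0.0
yaw 0.006 alt -1.994 j [-0.49  0.33  0.17  1.86 -0.07  0.96  2.46]
time: 51.0
ee_pos: [0.489, 0.1765, 0.0201]
eef_rot: [-0.266, 0.964, 0.0, 0.002]
ft_force: [3.6, 1.2, 0.8]
width: 0.0136
grip_force: 8.0
time: 51.8
ee_pos: [0.4765, 0.2322, 0.0201]
eef_rot: [0.042, 0.999, 0.001, 0.002]
ft_force: [5.6, 1.6, 2.4]
width: 0.0138
grip_force: 8.0
t 51.8 pos [0.4765 0.2322 0.0201] ydir 85.2 z-axis [ 0.003  0.002 -1.   ] shift [ 0.005 -0.006  0.01 ] rows>= 0.1
yaw 0.007 alt -1.993 j [-0.8   0.29  0.3   1.92 -0.11  0.94  1.03]
```

```bash
python3 -m crank '0 .003 0 0 -.8;0 0 0 0 -.4;0 0 0 0 -.4;0 0 0 0 -.4;0 0 -.15 0 -.4;0 0 -.15 0 -.4;0 0 -.2 0 -.4;0 0 -.2 0 -.4;0 0 -.1 0 -.4;0 0 0 0 -.4'; python3 go.py .41 -.148 .2 90
python3 - <<'E'
from h import *
c=grab("side","side13.png"); h=cv2.cvtColor(c["img"],cv2.COLOR_BGR2HSV)
m=cv2.inRange(h,(20,150,60),(32,255,255))[285:312,225:290];ys,xs=np.nonzero(m);print(len(xs),xs.mean()+225,ys.mean()+285,"was 258.59 299.54 227")
E
```

```text
time: 52.8
ee_pos: [0.4759, 0.2325, 0.1816]
eef_rot: [0.043, 0.999, 0.002, 0.002]
ft_force: [0.1, 0.5, -0.1]
width: 0.0262
grip_force: 0.0
t 52.8 pos [0.4759 0.2325 0.1816] ydir 85.1 z-axis [ 0.003  0.003 -1.   ] shift [ 0.165 -1.924 -0.098] rows>= 7.7
yaw -0.055 alt 1.945 j [-0.83  0.12  0.32  1.75 -0.04  1.28  0.98]
230 258.5130434782609 299.5608695652174 was 258.59 299.54 227
```

Plate closes the gate exactly as at the start. Now verify the placings with the wrist camera set back so both button and pillar are visible.

```bash
python3 -m crank '.02 -.24 -.01 0 -.4;.02 -.24 -.01 0 -.4;.02 -.24 -.01 0 -.4;.02 -.24 -.01 0 -.4;.02 -.24 -.01 0 -.4;.02 -.24 -.01 0 -.4;.02 -.24 -.01 0 -.4;.02 -.24 -.01 0 -.4;0 0 0 -.055 -.4;0 0 0 0 -.4'; python3 -m crank '0 0 0 0 -.4;0 0 0 0 -.4;0 0 0 0 -.4'; python3 go.py .52 -.27 .2 90
cat > chk.py <<'E'
from h import *
import sys
c=grab("wrist",sys.argv[1]); h=cv2.cvtColor(c["img"],cv2.COLOR_BGR2HSV)
for nm,m in (("r",cv2.inRange(h,(0,150,60),(6,255,255))|cv2.inRange(h,(176,150,60),(180,255,255))),("g",cv2.inRange(h,(50,60,30),(90,255,255))),("pil",cv2.inRange(h,(12,130,70),(30,255,255)))):
   k,l,st,ce=cv2.connectedComponentsWithStats(m)
   for a,b in zip(st[1:],ce[1:]):
    if a[4]>100: print(nm,a,b.round(1),onz(c,*b,.073 if nm=="pil" else .024).round(4))
E
python3 chk.py w14.png
```

```text
time: 53.85
ee_pos: [0.4088, -0.1485, 0.1935]
eef_rot: [0.0, 1.0, 0.0, -0.001]
ft_force: [-0.6, 0.8, 0.3]
width: 0.026
grip_force: 0.0
time: 54.15
ee_pos: [0.41, -0.1471, 0.1944]
eef_rot: [-0.0, 1.0, -0.0, -0.0]
ft_force: [-0.3, 1.2, -0.6]
width: 0.026
grip_force: 0.0
t 54.15 pos [ 0.41   -0.1471  0.1944] ydir 90.1 z-axis [-0.001 -0.    -1.   ] shift [-0.55  -0.615 -0.028] rows>= 3.3
yaw 0.001 alt -1.999 j [-0.52 -0.17  0.69  1.95  0.11  1.32  1.71]
r [431  63  41  82 821] [443.1 106.7] [0.3138 0.048  0.024 ]
r [  57   65   89   86 6035] [102.3 107. ] [ 0.3146 -0.3497  0.024 ]
r [263 205  23  22 338] [274.1 215.4] [ 0.4459 -0.1492  0.024 ]
r [265 251  20  10 105] [274.6 256.3] [ 0.5026 -0.1485  0.024 ]
pil [208 249  12  53 373] [212.6 276. ] [ 0.5057 -0.2211  0.073 ]
pil [331 249  12  53 375] [337.3 275.9] [ 0.5055 -0.0749  0.073 ]
pil [465 293  16  35 451] [472.4 310.4] [0.5514 0.0913 0.073 ]
pil [ 124  311  339   16 4198] [305.9 320. ] [ 0.5649 -0.1101  0.073 ]
```

```bash
python3 -m crank '-.2 0 0 0 -.4;-.2 0 0 0 -.4;-.2 0 0 0 -.4;-.2 0 0 0 -.4;0 0 0 0 -.4;0 0 0 0 -.4;0 0 0 0 -.4'; python3 go.py .68 -.27 .2 90;python3 chk.py w15.png; python3 -m crank '-.15 -.15 0 0 -.4;-.15 -.15 0 0 -.4;-.15 -.15 0 0 -.4;-.15 -.15 0 0 -.4;0 0 0 0 -.4;0 0 0 0 -.4;0 0 0 0 -.4'; python3 go.py .68 -.27 .2 90;python3 chk.py w16.png
```

```text
time: 54.9
ee_pos: [0.5693, -0.1482, 0.1948]
eef_rot: [0.0, 1.0, 0.0, -0.0]
ft_force: [0.3, -0.3, 0.5]
width: 0.0265
grip_force: 0.0
t 54.9 pos [ 0.5693 -0.1482  0.1948] ydir 90.0 z-axis [-0.  0. -1.] shift [-0.554 -0.609 -0.026] rows>= 3.3
yaw -0.0 alt 2.0 j [-0.46  0.3   0.79  1.59 -0.22  1.34  1.93]
r [ 60   0  72   9 427] [94.   2.7] [ 0.3673 -0.3436  0.024 ]
r [262  67  26  29 487] [274.8  81.3] [ 0.4458 -0.1493  0.024 ]
r [260 129  32  32 114] [277.1 139.2] [ 0.5103 -0.1465  0.024 ]
g [166 181  24  24 373] [177.5 192.5] [ 0.5755 -0.2716  0.024 ]
g [171 229  24   8 106] [183.5 233.2] [ 0.6296 -0.2683  0.024 ]
pil [106 113  30  29 698] [120.6 126.9] [ 0.4965 -0.3077  0.073 ]
pil [262 131  29  29 659] [275.6 145.3] [ 0.5151 -0.1484  0.073 ]
pil [485 177  20  51 808] [494.6 201.1] [0.5752 0.0917 0.073 ]
pil [522 187  33  13 299] [538.1 193. ] [0.566  0.1373 0.073 ]
pil [208 250  12  52 367] [212.6 275.9] [ 0.6652 -0.2224  0.073 ]
pil [331 250  12  52 364] [337.4 275.9] [ 0.6653 -0.0758  0.073 ]
pil [ 124  311  338   16 4186] [305.8 320. ] [ 0.7247 -0.1114  0.073 ]
pil [432 411  35 
[... 593 characters left out ...]
] [ 0.5753 -0.2714  0.024 ]
g [255 136  33  31 124] [272.5 144.7] [ 0.6374 -0.271   0.024 ]
pil [218   0  29  12 254] [232.4   4.5] [ 0.5068 -0.308   0.073 ]
pil [385   0  33  34 891] [401.3  15.7] [ 0.5159 -0.149   0.073 ]
pil [257 139  29  28 639] [271.4 152.6] [ 0.6432 -0.2718  0.073 ]
pil [ 390  146   51   35 1164] [417.3 163. ] [ 0.6541 -0.1166  0.073 ]
pil [ 471  174   65   46 1944] [500.2 195.2] [ 0.689  -0.0214  0.073 ]
pil [208 250  13  52 369] [212.7 275.6] [ 0.7861 -0.3414  0.073 ]
pil [330 250  13  52 367] [337.3 275.8] [ 0.7864 -0.1945  0.073 ]
pil [ 124  311  338   16 4163] [306.1 320. ] [ 0.8464 -0.2297  0.073 ]
pil [453 387  29  28 583] [467.9 401. ] [ 0.9716 -0.009   0.073 ]
```

```bash
python3 -m crank '.14 0 0 0 .2;.14 0 0 0 .2;.14 0 0 0 .2;.14 0 0 0 .2;0 0 0 0 .2;0 0 0 0 .2;0 0 0 0 .2'; python3 go.py .5755 -.2714 -.022 90
```

```text
time: 56.4
ee_pos: [0.5788, -0.2666, 0.1952]
eef_rot: [-0.001, 1.0, 0.0, 0.001]
ft_force: [-0.1, -0.0, -0.1]
width: 0.0521
grip_force: 0.0
t 56.4 pos [ 0.5788 -0.2666  0.1952] ydir 90.1 z-axis [ 0.001  0.001 -1.   ] shift [ 0.018 -0.025  1.086] rows>= 4.3
yaw 0.001 alt -1.999 j [-0.23  0.44  0.81  1.46 -0.32  1.38  2.17]
```

```bash
python3 -m crank '.016 -.024 .2 0 .2;0 0 .2 0 .2;0 0 .2 0 .2;0 0 .2 0 .2;0 0 .15 0 .2;0 0 .1 0 .2;0 0 .03 0 .2;0 0 0 0 .2;0 0 0 0 .2'; python3 go.py .5755 -.2714 -.022 90;  python3 -m crank '0 0 0 0 -.6;0 0 0 0 -.6;0 0 0 0 -.6;0 0 0 0 -.6;0 0 0 0 -.6;0 0 0 0 -.6;0 0 -.03 0 -.6;0 0 0 0 -.6;0 0 0 0 -.6' 30; python3 go.py .5782 -.2717 -.022 90
```

```text
time: 57.3
ee_pos: [0.5757, -0.273, -0.0202]
eef_rot: [-0.0, 1.0, -0.0, 0.001]
ft_force: [-0.1, -0.9, 0.5]
width: 0.0525
grip_force: 0.0
t 57.3 pos [ 0.5757 -0.273  -0.0202] ydir 90.0 z-axis [ 0.001 -0.001 -1.   ] shift [0.001 0.008 0.009] rows>= 0.0
yaw 0.0 alt -2.0 j [-0.14  0.65  0.69  1.66 -0.47  1.    2.28]
time: 58.2
ee_pos: [0.5746, -0.2729, -0.0153]
eef_rot: [-0.0, 1.0, -0.0, 0.0]
ft_force: [0.7, -0.3, -1.6]
width: 0.0333
grip_force: 30.0
t 58.2 pos [ 0.5746 -0.2729 -0.0153] ydir 90.0 z-axis [ 0. -0. -1.] shift [-0.018  0.006  0.034] rows>= 0.2
yaw 0.0 alt -2.0 j [-0.14  0.64  0.7   1.66 -0.47  1.01  2.28]
```

```bash
python3 -m crank '-.014 .006 0 0 -.6;0 0 0 0 -.6;0 0 .012 0 -.6;0 0 .012 0 -.6;0 0 .008 0 -.6;0 0 0 0 -.6;0 0 0 0 -.6'; python3 -m crank '0 0 0 0 0;0 0 0 0 0;0 0 0 0 0;0 0 0 0 0;0 0 -.05 0 0;0 0 -.15 0 0;0 0 -.2 0 0;0 0 -.2 0 0;0 0 -.2 0 .2;0 0 0 0 .2'; python3 go.py .4459 -.1490 .14 90
```

```text
time: 58.9
ee_pos: [0.5775, -0.2715, -0.0208]
eef_rot: [0.0, 1.0, 0.0, 0.0]
ft_force: [-5.1, 3.1, 12.3]
width: 0.0332
grip_force: 30.0
time: 59.9
ee_pos: [0.58, -0.2735, 0.1449]
eef_rot: [0.0, 1.0, -0.001, 0.004]
ft_force: [0.7, -0.4, 0.7]
width: 0.0499
grip_force: 0.0
t 59.9 pos [ 0.58   -0.2735  0.1449] ydir 90.0 z-axis [ 0.009 -0.003 -1.   ] shift [0.671 0.622 0.017] rows>= 3.7
yaw -0.0 alt 2.0 j [-0.21  0.48  0.79  1.52 -0.35  1.28  2.2 ]
```

```bash
python3 -m crank '.134 .124 0 0 .2;.134 .124 0 0 .2;.134 .124 0 0 .2;.134 .124 0 0 .2;.134 .124 0 0 .2;0 0 0 0 .2;0 0 0 0 .2;0 0 0 0 .2'; python3 chk.py w17.png | grep -v pil; python3 go.py .4459 -.1490 -.022 90
```

```text
time: 60.7
ee_pos: [0.444, -0.1481, 0.1385]
eef_rot: [0.0, 1.0, -0.0, 0.0]
ft_force: [0.5, -1.4, 0.2]
width: 0.0522
grip_force: 0.0
r [   6    9  116  111 9885] [64.5 64.3] [ 0.3139 -0.3498  0.024 ]
r [ 467    8   57  103 1512] [483.3  68. ] [0.3172 0.0501 0.024 ]
r [261 186  28  27 499] [274.9 199. ] [ 0.4457 -0.1492  0.024 ]
r [261 242  30  19 293] [275.8 252.9] [ 0.5078 -0.1483  0.024 ]
t 60.75 pos [ 0.444  -0.1484  0.1384] ydir 89.9 z-axis [ 0.    -0.001 -1.   ] shift [-0.009 -0.002  0.802] rows>= 3.2
yaw -0.001 alt 1.999 j [-0.59 -0.01  0.83  1.97  0.01  1.18  1.8 ]
```

```bash
python3 -m crank '-.008 -.002 .2 0 .2;0 0 .2 0 .2;0 0 .15 0 .2;0 0 .13 0 .2;0 0 .09 0 .2;0 0 .03 0 .2;0 0 0 0 .2;0 0 0 0 .2'; python3 go.py .4457 -.149 -.022 90;  python3 -m crank '0 0 0 0 -.6;0 0 0 0 -.6;0 0 0 0 -.6;0 0 0 0 -.6;0 0 0 0 -.6;0 0 0 0 -.6;0 0 -.03 0 -.6;0 0 0 0 -.6;0 0 0 0 -.6' 30; python3 go.py .45 -.1485 -.022 90
```

```text
time: 61.55
ee_pos: [0.4457, -0.1486, -0.021]
eef_rot: [0.0, 1.0, -0.0, 0.0]
ft_force: [-0.3, 0.2, -0.2]
width: 0.052
grip_force: 0.0
t 61.55 pos [ 0.4457 -0.1486 -0.021 ] ydir 90.0 z-axis [ 0.001 -0.001 -1.   ] shift [ 0.    -0.002  0.005] rows>= 0.0
yaw -0.0 alt 2.0 j [-0.48  0.31  0.79  2.11 -0.3   0.83  2.06]
time: 62.45
ee_pos: [0.4451, -0.1478, -0.0156]
eef_rot: [-0.0, 1.0, 0.0, 0.0]
ft_force: [0.3, 0.2, -1.7]
width: 0.0333
grip_force: 30.0
t 62.45 pos [ 0.4451 -0.1478 -0.0156] ydir 90.0 z-axis [ 0.  0. -1.] shift [-0.025 -0.003  0.032] rows>= 0.2
yaw 0.0 alt -2.0 j [-0.49  0.3   0.8   2.11 -0.28  0.84  2.05]
```

Shift 4.4 mm towards the pillar, set down, release, back off, check.

```bash
python3 -m crank '-.022 -.003 0 0 -.6;0 0 0 0 -.6;0 0 .012 0 -.6;0 0 .012 0 -.6;0 0 .007 0 -.6;0 0 0 0 -.6;0 0 0 0 -.6'; python3 -m crank '0 0 0 0 0;0 0 0 0 0;0 0 0 0 0;0 0 0 0 0;0 0 -.05 0 0;0 0 -.15 0 0;0 0 -.2 0 0;0 0 -.2 0 0;0 0 -.25 0 .2;0 0 -.2 0 .2'; python3 -m crank '-.2 0 0 0 .2;-.2 0 0 0 .2;-.2 0 0 0 .2;0 0 0 0 .2;0 0 0 0 .2;0 0 0 0 .2'; python3 chk.py w18.png;  python3 go.py .68 -.27 .2 90
```

```text
time: 63.15
ee_pos: [0.4494, -0.1485, -0.0213]
eef_rot: [0.0, 1.0, 0.001, -0.0]
ft_force: [-6.6, 1.8, 16.2]
width: 0.0332
grip_force: 30.0
time: 64.15
ee_pos: [0.4494, -0.1493, 0.1912]
eef_rot: [0.001, 1.0, 0.0, 0.001]
ft_force: [1.1, 1.0, -0.2]
width: 0.0504
grip_force: 0.0
time: 64.75
ee_pos: [0.5687, -0.1493, 0.1888]
eef_rot: [0.001, 1.0, 0.0, 0.0]
ft_force: [-0.4, -0.9, 0.1]
width: 0.052
grip_force: 0.0
r [ 59   0  71   7 326] [91.4  2.1] [ 0.3683 -0.344   0.024 ]
r [263  70  27  29 505] [275.8  84.3] [ 0.4494 -0.1492  0.024 ]
r [261 129  33  32 122] [276.9 139.4] [ 0.5099 -0.1479  0.024 ]
g [165 184  24  24 380] [176.1 195.8] [ 0.5778 -0.2727  0.024 ]
g [176 231  21  31 331] [185.4 244.6] [ 0.6425 -0.2663  0.024 ]
pil [104 113  31  30 728] [118.8 127.5] [ 0.4965 -0.3076  0.073 ]
pil [263 132  29  29 680] [276.8 146.1] [ 0.5151 -0.1484  0.073 ]
pil [490 178  19  51 845] [499.  202.7] [0.575  0.0909 0.073 ]
pil [527 188  33  14 310] [543.1 194.2] [0.5658 0.1363 0.073 ]
pil [296 240  24  22 319] [308.1 251.4] [ 0.6313 -0.113   0.073 ]
pil [159 249  24  53 548] [166.7 275.2] [ 0.6604 -0.2749  0.073 ]
pil [372 250  20  52 539] [383.5 275.7] [ 0.6615 -0.0254  0.073 ]
pil [ 178  311  339   16 4187] [359.1 320. ] [ 0.72   -0.0493  0.073 ]
t 64.8 pos [ 0.5687 -0.1492  0.189 ] ydir 89.9 z-axis [ 0.001  0.001 -1.   ] shift [-0.557 -0.603 -0.055] rows>= 3.3
yaw -0.001 alt 1.999 j [-0.55  0.34  0.91  1.61 -0.27  1.33  1.97]
```

```bash
python3 -m crank '0 .2 -.15 0 .2;0 .2 -.15 0 .2;0 .2 0 0 .2;0 .2 0 0 .2;0 .2 0 0 .2;0 0 0 0 .2;0 0 0 0 .2'; python3 -c "
from h import *
grab('side','side19.png')"
```

```text
time: 65.5
ee_pos: [0.5689, 0.0519, 0.2489]
eef_rot: [-0.001, 1.0, 0.001, 0.0]
ft_force: [0.5, -1.3, 0.7]
width: 0.0524
grip_force: 0.0
```

View pics/side19.png

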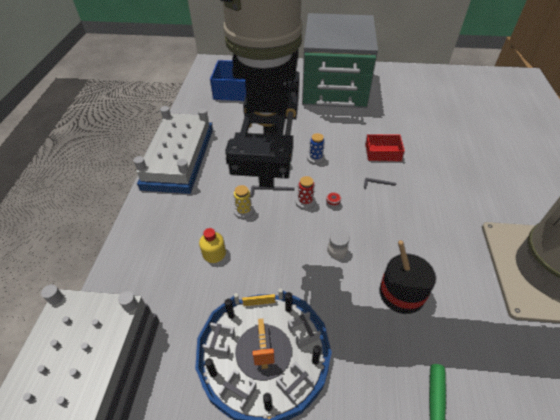

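Run:
```python
from h import *
from bench import workorder
c=grab("top"); h=cv2.cvtColor(c["img"],cv2.COLOR_BGR2HSV)
ok=[]
for nm,m,e in (("r",cv2.inRange(h,(0,150,60),(6,255,255)),(.445,-.148)),("g",cv2.inRange(h,(50,60,30),(90,255,255)),(.575,-.271))):
   k,l,st,ce=cv2.connectedComponentsWithStats(m)
   for a,b in zip(st[1:],ce[1:]):
    p=onz(c,*b,.024)
    if a[4]>100 and np.hypot(p[0]-e[0],p[1]-e[1])<.01: print(nm,p); ok.append(nm)
if ok==["r","g"]: print(workorder.close_job())
```

```text
r [ 0.44755809 -0.14811831  0.024     ]
g [ 0.57547372 -0.27078485  0.024     ]
the job is handed in; nothing more can be done
None
```

The job is handed in: the red and green buttons (the only two loaded) were pushed out with the ejector and stand about 65–66 mm in front of their own pillars, the yellow plate closes the gate again, and the oil bottle, jar and hex key were not touched.

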